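# Check-weigh a batch of steel plates on a two-pan balance

### The job

Weigh this batch of steel plates on the bench balance. First clear the right pan by setting the red cap down on the bench, then put every loose steel plate from the bench on the left pan, and load brass weights from the wooden block on the right pan until the beam comes to rest level, the needle on the green mark. Do not shift or knock over the glue bottle.

Things in the scene. Friction and masses are not known exactly. Their poses are not given: they have to be found in the camera images.
- beam (a joint): tilt of the balance beam, rad: 0 = level (needle at the middle of the green mark on the dial at the front of the housing), positive = right (-y) pan low, negative = left (+y) pan low; stops at -0.12 and +0.12. It swings freely on a soft centring spring and settles within about 2 s; a difference of 20 g between the pans tilts it by about 0.06 rad, and from about 40 g on it lies at a stop
- balance: green bench balance, fixed, 215 mm along its y, 88 mm along x, origin at the centre of its underside, yaw within 0.1 rad; two steel pans (left deep, for goods; right shallow, for weights), 82 mm to its left (+y) and right (-y), always kept level; beam level: pan floors 87 mm above the bench. The bench is free 80 to 160 mm in front (-x) of its middle and left pan; farther left stands a blue vice
- left_pan (a point): centre of the floor of the left pan (the +y one, seen from the robot). The deep pan is 104 mm along x by 92 mm along y outside, its wall stands 19 mm above the floor and is 3 mm thick (98 x 86 mm inside); x and y axes as the balance. It rides up and down by up to 10 mm with the beam
- right_pan (a point): centre of the floor of the right (-y) pan, same size and axes but a low rim, 5 mm above the floor
- cap_mid (a point): centre of the red plastic cap, a squat solid cylinder 60 mm across and 29 mm high, 14 g, that was left on the right pan; z axis up
- cap: the same red cap; origin at the centre of its underside
- weight_block: wooden block 188 x 46 x 18 mm, fixed, long side along its own x, with four open square recesses 30 mm wide, 6 mm deep and 45 mm apart in a row along x, in which the weights stand; origin at the centre of its underside
- bottle_mid (a point): a point on the axis of the white glue bottle with red nozzle (50 mm across, 157 mm high, 0.16 kg, standing on the bench), 60 mm above its foot; z axis along the bottle; a bystander
- plate_0_mid (a point): centre of a flat steel plate 40 x 25 x 6 mm (long side along its x, 25 mm along y, thickness along z), with two small dark screw holes, 50 g give or take 2 g; lies flat on the bench at the start; may be absent
- plate_1_mid (a point): centre of a flat steel plate 40 x 25 x 6 mm (long side along its x, 25 mm along y, thickness along z), with two small dark screw holes, 50 g give or take 2 g; lies flat on the bench at the start; may be absent
- plate_2_mid (a point): centre of a flat steel plate 40 x 25 x 6 mm (long side along its x, 25 mm along y, thickness along z), with two small dark screw holes, 50 g give or take 2 g; lies flat on the bench at the start; may be absent
- plate_3_mid (a point): centre of a flat steel plate 40 x 25 x 6 mm (long side along its x, 25 mm along y, thickness along z), with two small dark screw holes, 50 g give or take 2 g; lies flat on the bench at the start; may be absent
- plate_4_mid (a point): centre of a flat steel plate 40 x 25 x 6 mm (long side along its x, 25 mm along y, thickness along z), with two small dark screw holes, 50 g give or take 2 g; lies flat on the bench at the start; may be absent
- plate_5_mid (a point): centre of a flat steel plate 40 x 25 x 6 mm (long side along its x, 25 mm along y, thickness along z), with two small dark screw holes, 50 g give or take 2 g; lies flat on the bench at the start; may be absent
- weight_100a_knob (a point): centre of the knob of a 100 g brass weight: a square foot 26 x 26 mm and 17 mm high, on it a round knob 12 mm across and 14 mm high with a narrow neck, so 31 mm high in all; this point is on the axis 26 mm above its underside; z axis up along the knob, x and y square to the foot's sides
- weight_100b_knob (a point): centre of the knob of a 100 g brass weight: a square foot 26 x 26 mm and 17 mm high, on it a round knob 12 mm across and 14 mm high with a narrow neck, so 31 mm high in all; this point is on the axis 26 mm above its underside; z axis up along the knob, x and y square to the foot's sides
- weight_50_knob (a point): centre of the knob of a 50 g brass weight: a square foot 20 x 20 mm and 15 mm high, on it a round knob 12 mm across and 14 mm high with a narrow neck, so 29 mm high in all; this point is on the axis 24 mm above its underside; z axis up along the knob, x and y square to the foot's sides
- weight_100c_knob (a point): centre of the knob of a 100 g brass weight: a square foot 26 x 26 mm and 17 mm high, on it a round knob 12 mm across and 14 mm high with a narrow neck, so 31 mm high in all; this point is on the axis 26 mm above its underside; z axis up along the knob, x and y square to the foot's sides

How it is judged:
On the way:
1. the red cap has been set down on the bench and let go, before any plate is put on the balance (height (world z) of cap_mid below 0.032 m and linear speed of cap below 0.03 m/s and contact force between the fingers and cap below 0.1 N and height (world z) of each of plate_0_mid, plate_1_mid, plate_2_mid, plate_3_mid, plate_4_mid, plate_5_mid below 0.03 m), for 0.2 s.
At the end, for the whole second after the job is handed in: Every plate present lies within the left pan, the red cap is at rest on the bench (not on the balance), and the beam is at rest and level within 0.045 rad (about 15 g) (height (world z) of cap_mid below 0.032 m and linear speed of cap below 0.03 m/s and x of plate_0_mid in the frame of left_pan between -0.052 and 0.052 m and y of plate_0_mid in the frame of left_pan between -0.046 and 0.046 m and z of plate_0_mid in the frame of left_pan between 0 and 0.045 m and x of plate_1_mid in the frame of left_pan between -0.052 and 0.052 m and y of plate_1_mid in the frame of left_pan between -0.046 and 0.046 m and z of plate_1_mid in the frame of left_pan between 0 and 0.045 m and x of plate_2_mid in the frame of left_pan between -0.052 and 0.052 m and y of plate_2_mid in the frame of left_pan between -0.046 and 0.046 m and z of plate_2_mid in the frame of left_pan between 0 and 0.045 m and x of plate_3_mid in the frame of left_pan between -0.052 and 0.052 m and y of plate_3_mid in the frame of left_pan between -0.046 and 0.046 m and z of plate_3_mid in the frame of left_pan between 0 and 0.045 m and x of plate_4_mid in the frame of left_pan between -0.052 and 0.052 m and y of plate_4_mid in the frame of left_pan between -0.046 and 0.046 m and z of plate_4_mid in the frame of left_pan between 0 and 0.045 m and x of plate_5_mid in the frame of left_pan between -0.052 and 0.052 m and y of plate_5_mid in the frame of left_pan between -0.046 and 0.046 m and z of plate_5_mid in the frame of left_pan between 0 and 0.045 m and value of joint beam between -0.045 and 0.045 rad and velocity of joint beam between -0.1 and 0.1 rad/s); the robot touches nothing.
It fails at once if the glue bottle is shifted by more than 5 cm or knocked over (distance of bottle_mid from where it was at the start of the episode above 0.05 m or angle between bottle_mid's own z axis and vertical above 0.5 rad).
Of plate_0, plate_1, plate_2, plate_3, plate_4, plate_5 only 4 to 6 are there at a start; the rules pass over those that are not, and their reading is None.
At some moment in a run one of plate_0, plate_1, plate_2, plate_3, plate_4, plate_5 may be knocked a few centimetres aside while the robot is not near it.
Once in a run the grip may slacken for a moment while it holds something.
It also fails if it takes over 210 s, if anything falls off the work surface, if the arm or the gripper's body presses on something with over 40 N, if the wrist force passes 120 N, or if a joint passes its speed limit or range.

### The arm

A 7-joint arm with a two-finger parallel gripper is mounted at the origin on the work surface; the furniture and walls round the work are solid. World frame = base frame: x ahead of the robot, y to its left, z up, the work surface at z = 0. Lengths are in m, angles in rad, forces in N, time in s.
With the tool pointing down it reaches from about 0.4 to 0.925 m from the base axis. Payload 4.1 kg.
Tool frame: the origin (TCP) lies at the very end of the fingers, on their centre line; the grasp point (between the pads) lies 19 mm behind it (r.grip_depth is the distance from the TCP to the grasp point, in m); y points along the fingers, z is the direction in which the jaws open and shut, and the axes are right-handed (so a half turn about y gives the same grasp; the last joint's range is limited). The gripper opens to 85 mm and grips with 20 to 120 N. Pads are 22 mm wide; open, the fingers measure 114 mm over their backs; the gripper's body (76 mm by 85 mm) begins 54 mm behind the grasp point. The pads swing forward as they close: fully open they stand 13 mm farther back than shut.
Start: joints at [-1.378, 0.398, 0.045, 1.537, -0.019, 1.207, -0.051], TCP at [0.187, 0.623, 0.231] pointing down, gripper open.
Joint ranges: [-2.82, 2.82], [-0.49, 2.23], [-1.37, 1.46], [0, 2.46], [-1.36, 4.5], [0.23, 2], [-2.94, 2.94]. Speed limits (rad/s): [2.57, 2.57, 3.14, 3.14, 3.14, 3.14, 3.14].

### API

Orientations are given as [roll, pitch, yaw] about the fixed x, y, z axes, in that order (R = Rz(yaw) Ry(pitch) Rx(roll)).
In Python, from plant import r, viewer gives the robot as it stands. The module is installed in compiled form; this text tells all that it offers.
- The arm moves only by the shell command python3 -m jog 'ROWS'. ROWS is a JSON object of lists of equal length, an entry for each row: "gripper": the opening in per cent of the stroke, from 0 (shut) to 100 (fully open); "translation": the shift along the world's x, y, z in cm, a list of three; "twist": the turn about the world's z in rad. In form: {"gripper": [gripper, ...], "translation": [[tx, ty, tz], ...], "twist": [twist, ...]}. A call has 1 to 8 rows; each row shifts and turns the pose as measured when the row begins; what a row does not reach is not made up. A row lasts 1/8 s, in which the tool goes at most 62.5 mm and 10.7 degrees, less where a joint would pass 70% of its speed; a pose out of reach is approached as far as the arm can. A call is refused whole if a number of a shift passes 6.25 or a number of a turn 0.188, either way. A call with a gripper value outside its range is refused whole. The fingers move at their own pace and stop on an object; the grip force is fixed at half the most. Time passes only in rows, so rows that do not move let the fingers close. It gives the time, the measured TCP pose, the force and the opening at its end, in the units of the state.
- r.get_obs(): the state, without advancing time (a new reading comes with each control period).
- viewer.capture(name): name is "side" or "top"; returns a dict with "img" (384x512x3 uint8, red, green, blue), "K" (3x3 intrinsics, pixels), "k1" (the pictures are not rectified: a ray, as slopes to the right and down, at radius r is drawn at 1 + k1 r^2 times it, then the intrinsics apply), "world_from_camera" (4x4, takes a point from camera to world coordinates). Camera axes: x right, y down, z forward; pixel columns grow to the right and rows downward; lengths in m; the calibration is good to about 2 mm. A picture is of the moment at which its call begins. There is no depth.
- r.close_job(): hands the job in, once; it reports no verdict.
The state is a dict: "clock": time; "q": joint angles; "dq": joint speeds; "joint_torque": joint torques, N m; "tool_pos": TCP position; "eef_rot": TCP orientation; "contact_force": force on the tool from outside, world axes, zero at the start; "ft_torque": the same for the moment, N m; "width": finger opening in m.
Only numpy, scipy, OpenCV 4.12 (cv2) and the standard library are available. Lean on these libraries where they do the work, as an engineer would, in place of code of your own. Each camera call takes 0.05 s, during which the arm holds its last target.

## Working session

There is one attempt and no reset: what is moved stays moved. The work goes in short steps, Python scripts to look and compute and a shell command to move; the robot and the scene stay as the last step left them, time stands still between calls to the robot, and variables do not carry over. Pictures are saved under pics/ and viewed, and the job is handed in when it is done.

```bash
mkdir -p pics; ls
cat > h.py <<'E'
import numpy as np, cv2
from plant import r, viewer
def snap(name,out=None):
    c=viewer.capture(name)
    if out: cv2.imwrite('pics/'+out,c["img"][:,:,::-1])
    return c
def ray(c,u,v):
    K=np.array(c["K"]);T=np.array(c["world_from_camera"])
    x=(u-K[0,2])/K[0,0];y=(v-K[1,2])/K[1,1]
    rd=np.hypot(x,y);s=rd
    for _ in range(30): s=rd/(1+c["k1"]*s*s)
    f=s/rd if rd>0 else 1
    d=T[:3,:3]@np.array([x*f,y*f,1]);return T[:3,3],d
def onz(c,u,v,z):
    o,d=ray(c,u,v);return o+d*(z-o[2])/d[2]
def proj(c,p):
    T=np.array(c["world_from_camera"]);q=T[:3,:3].T@(np.array(p)-T[:3,3])
    x,y=q[:2]/q[2];f=1+c["k1"]*(x*x+y*y);K=np.array(c["K"])
    return np.array([K[0,0]*x*f+K[0,2],K[1,1]*y*f+K[1,2]])
E
python3 - <<'E'
from h import *
o=r.get_obs();print({k:np.round(v,3) for k,v in o.items()})
for n in("top","side"):
    c=snap(n,n+"0.png");print(c["K"],c["k1"],np.round(c["world_from_camera"],3))
E
```

```text
pics
{'clock': np.float64(0.0), 'q': array([-1.378,  0.399,  0.045,  1.538, -0.019,  1.207, -0.051]), 'dq': array([ 0.001, -0.   ,  0.001, -0.   , -0.001, -0.001,  0.001]), 'joint_torque': array([-0.0000e+00, -4.7513e+01,  1.3650e+00, -2.5422e+01,  1.1000e-02,
        9.0000e-03, -0.0000e+00]), 'tool_pos': array([0.187, 0.622, 0.23 ]), 'eef_rot': array([-1.573, -0.   , -0.292]), 'contact_force': array([ 0.31 ,  0.174, -0.711]), 'ft_torque': array([ 0.011, -0.029, -0.   ]), 'width': np.float64(0.085)}
[[480.90051152   0.         264.40075253]
 [  0.         480.90051152 188.61226175]
 [  0.           0.           1.        ]] -0.010975014790322625 [[ 0.007 -0.994  0.108  0.337]
 [-1.    -0.009 -0.018  0.017]
 [ 0.019 -0.108 -0.994  1.488]
 [ 0.     0.     0.     1.   ]]
[[439.3643324    0.         253.19697383]
 [  0.         439.3643324  192.11486499]
 [  0.           0.           1.        ]] -0.03339449628748769 [[ 0.947 -0.226  0.228  0.221]
 [-0.321 -0.647  0.691 -0.757]
 [-0.009 -0.728 -0.685  0.838]
 [ 0.     0.     0.     1.   ]]
```

View pics/top0.png

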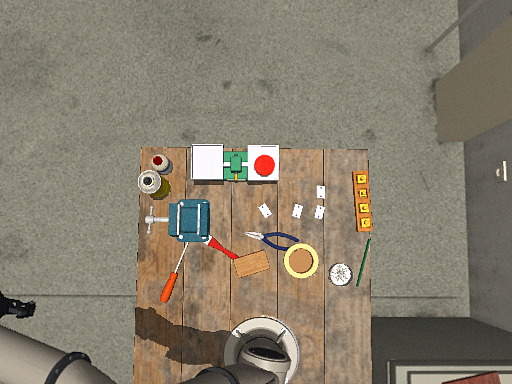

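View pics/side0.png

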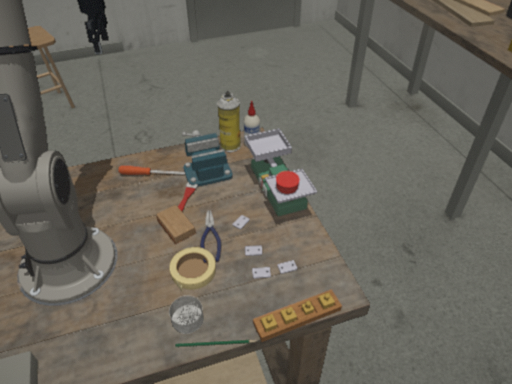

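The top view shows 4 plates at about (265,211), (297,211), (320,212) and (320,192). The red cap is at (264,165), the weight block at (362,200), and the glue bottle at (160,160) behind the vice. I'll measure next.

Run:
```python
from h import *
t=snap("top");s=snap("side")
im=t["img"][:,:,::-1]
cv2.imwrite('pics/tz.png',cv2.resize(im[135:255,185:385],None,fx=4,fy=4,interpolation=cv2.INTER_CUBIC))
cv2.imwrite('pics/sz.png',cv2.resize(s["img"][120:345,200:360,::-1],None,fx=2.6,fy=2.6,interpolation=cv2.INTER_CUBIC))
h=cv2.cvtColor(im,cv2.COLOR_BGR2HSV)
def blobs(m,lo,hi):
    n,l,st,ce=cv2.connectedComponentsWithStats(m.astype(np.uint8))
    return [(i,l) for i in range(1,n) if lo<st[i,4]<hi]
m=(h[...,1]<50)&(h[...,2]>150);m[:, :230]=0;m[:185]=0;m[240:]=0
for i,l in blobs(m,20,400):
    ys,xs=np.nonzero(l==i);pts=np.array([onz(t,x,y,0.006)[:2] for x,y in zip(xs,ys)],np.float32)
    R=cv2.minAreaRect(pts*1000)
    print('plate',len(xs),xs.mean().round(1),ys.mean().round(1),pts.mean(0).round(4),np.round(R[0],1),np.round(R[1],1),round(R[2],1))
m=((h[...,0]<8)|(h[...,0]>172))&(h[...,1]>150)&(h[...,2]>80);m[:,:240]=0;m[200:]=0
for i,l in blobs(m,50,900):
    ys,xs=np.nonzero(l==i);print('cap',xs.mean(),ys.mean(),onz(t,xs.mean(),ys.mean(),.125).round(4))
```

```text
plate 110 320.1 191.4 [ 0.4917 -0.1833] [ 491.4 -183.1] [24.9 40.7] 89.7
plate 110 264.6 210.4 [ 0.4315 -0.0115] [431.7 -11.2] [41.1 25.7] 34.1
plate 109 296.9 210.7 [ 0.4311 -0.1112] [ 431.4 -111.2] [26.4 41.2] 72.0
plate 106 319.0 211.9 [ 0.428  -0.1795] [ 427.6 -179.2] [26.3 41.4] 75.7
plate 84 255.0 235.0 [0.3556 0.0177] [355.4  21. ] [57.  19.6] 81.0
cap 264.14071856287427 164.7574850299401 [ 0.5548 -0.0069  0.125 ]
```

View pics/tz.png

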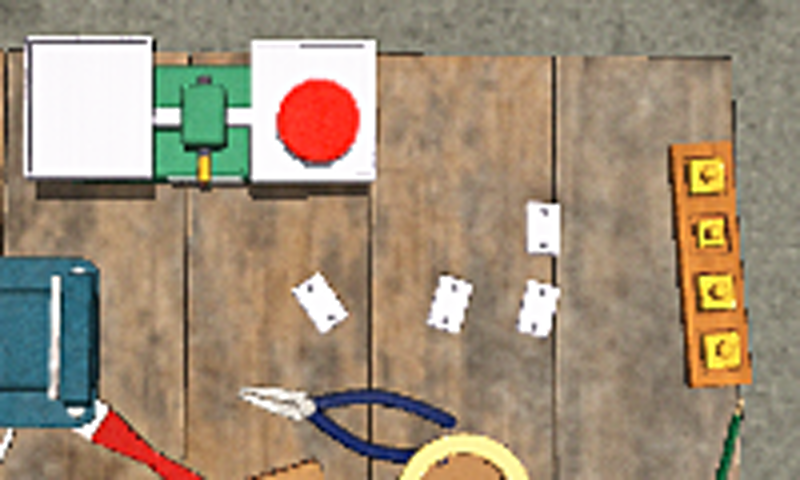

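View pics/sz.png

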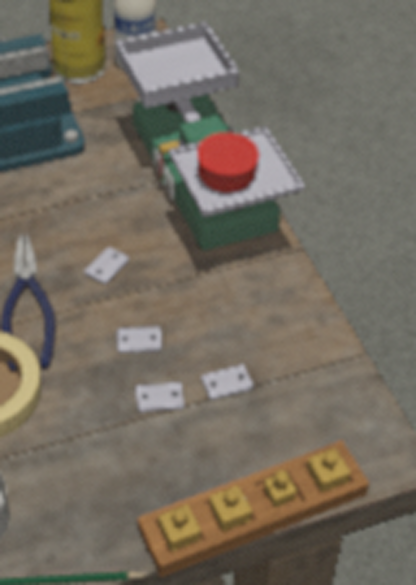

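Run:
```python
from h import *
t=snap("top")
im=t["img"][:,:,::-1]
h=cv2.cvtColor(im,cv2.COLOR_BGR2HSV)
m=((h[...,1]<50)&(h[...,2]>150))
m[:135]=0;m[200:]=0
red=((h[...,0]<8)|(h[...,0]>172))&(h[...,1]>150);red[:,:230]=0;red[200:]=0
for nm,a,b,z in(("L",188,224,.1095),("R",246,282,.0885)):
    q=(m|red).copy();q[:, :a]=0;q[:,b:]=0
    q=cv2.morphologyEx(q.astype(np.uint8),cv2.MORPH_OPEN,np.ones((5,5)))
    ys,xs=np.nonzero(q);pts=np.array([onz(t,x,y,z)[:2] for x,y in zip(xs,ys)],np.float32)
    R=cv2.minAreaRect(pts*1000);print(nm,np.round(pts.mean(0),4),np.round(R[0],1),np.round(R[1],1),R[2])
for x,y in((208,220),(209,240)):print('vice',onz(t,x,y,.05))
# knobs
s=snap("side")
b=((h[...,0]>20)&(h[...,0]<35)&(h[...,1]>120)&(h[...,2]>150));b[:,:350]=0;b[:,375:]=0;b[:165]=0;b[235:]=0
n,l,st,ce=cv2.connectedComponentsWithStats(b.astype(np.uint8))
for i in range(1,n):
    if st[i,4]>15: print('wt',st[i],ce[i].round(1),onz(t,*ce[i],.029).round(4))
def ang(a,b):
    p=onz(t,185+a[0]/4,135+a[1]/4,.018);q=onz(t,185+b[0]/4,135+b[1]/4,.018);print(p.round(4),q.round(4),np.arctan2(*(p-q)[[1,0]]))
ang((670,145),(690,386));ang((730,143),(750,382))
for k in((712,175),(712,233),(718,291),(723,349)):print('knob',onz(t,185+k[0]/4-.4,135+k[1]/4-.4,.041).round(4))
```

```text
L [0.5639 0.1569] [563.9 157.1] [94.3 84.1] 0.9340420365333557
R [ 0.5693 -0.0024] [569.   -4.2] [101.4  88.7] 0.5257770419120789
vice [0.39859151 0.15808073 0.05      ]
vice [0.33931261 0.15398146 0.05      ]
wt [358 175   8   8  55] [361.5 178.6] [ 0.5302 -0.3081  0.029 ]
wt [360 190   6   7  29] [362.6 192.4] [ 0.4874 -0.3107  0.029 ]
wt [360 204   8   8  52] [363.8 207.3] [ 0.4418 -0.3139  0.029 ]
wt [361 218   9   9  60] [365.4 222.1] [ 0.3966 -0.3181  0.029 ]
[ 0.5542 -0.2829  0.018 ] [ 0.3682 -0.2958  0.018 ] 0.06938526457477033
[ 0.5563 -0.3296  0.018 ] [ 0.3716 -0.342   0.018 ] 0.06675370842014017
knob [ 0.5293 -0.3088  0.041 ]
knob [ 0.4849 -0.3081  0.041 ]
knob [ 0.4408 -0.312   0.041 ]
knob [ 0.3969 -0.3151  0.041 ]
```

```bash
python3 -m jog '{"gripper":[100,100,100,100,100,100,100,100],"translation":[[2,-4,2],[3,-5,1],[3,-5,0],[3,-5,0],[3,-5,0],[3,-5,0],[3,-5,0],[3,-5,0]],"twist":[0.05,0.05,0.05,0.05,0.05,0.04,0,0]}'; python3 -m jog '{"gripper":[100,100,100,100],"translation":[[3,-5,0],[3,-5,0],[3,-5,0],[2,-4,0]],"twist":[0,0,0,0]}'
```

```text
clock: 1.3
tool_pos: [0.4184, 0.224, 0.2618]
eef_rot: [-1.567, -0.002, 0.019]
contact_force: [0.9, -0.1, -0.2]
width: 0.0855
clock: 1.8
tool_pos: [0.5317, 0.0264, 0.2631]
eef_rot: [-1.565, -0.006, 0.018]
contact_force: [0.3, 1.2, 0.4]
width: 0.0856
```

```bash
python3 -m jog '{"gripper":[100,100,100,100],"translation":[[2.5,-3.3,-4],[0,0,-4],[0,0,-3],[0,0,0]],"twist":[-0.02,0,0,0]}'
python3 - <<'E'
from h import *
print(r.get_obs()["tool_pos"]);snap("top");
for n in("top","side"):
    c=snap(n); i=c["img"][130:210,215:315] if n=="top" else c["img"][100:260,220:360]
    cv2.imwrite(f'pics/{n}1.png',cv2.resize(i[:,:,::-1],None,fx=4,fy=3.5))
E
```

```text
clock: 2.3
tool_pos: [0.5595, -0.0134, 0.1518]
eef_rot: [-1.567, -0.011, -0.011]
contact_force: [0.3, -0.1, 0.9]
width: 0.0852
[ 0.55950702 -0.01342514  0.15181681]
```

View pics/side1.png

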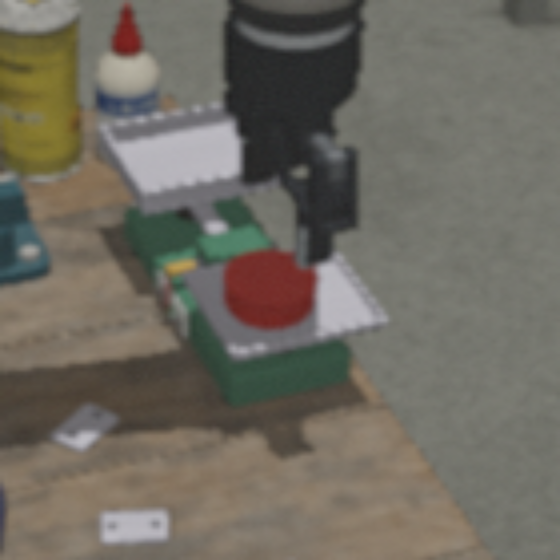

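View pics/top1.png

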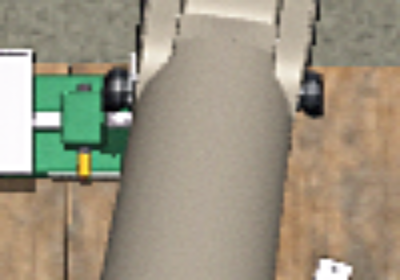

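The gripper is over the cap, with the near finger just beyond the cap's right edge. I'll shift 6 mm left and descend.

```bash
python3 -m jog '{"gripper":[100,100,100,100,100],"translation":[[-0.2,0.6,-2],[0,0,-2],[0,0,-1],[0,0,-0.5],[0,0,0]],"twist":[0.01,0,0,0,0]}'
python3 - <<'E'
from h import *
c=snap("side"); i=c["img"][100:260,220:360]
cv2.imwrite(f'pics/s2.png',cv2.resize(i[:,:,::-1],None,fx=4,fy=3.5))
E
```

```text
clock: 3.08
tool_pos: [0.5665, -0.005, 0.107]
eef_rot: [-1.563, -0.034, 0.003]
contact_force: [0.1, 0.6, 0.7]
width: 0.0854
```

View pics/s2.png

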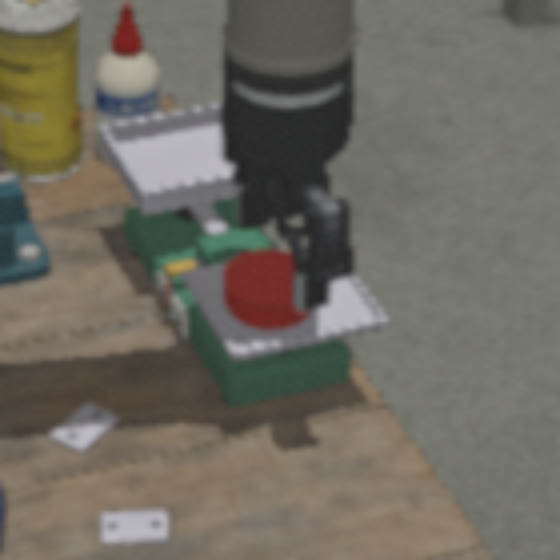

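```bash
python3 -m jog '{"gripper":[100,100,100],"translation":[[-0.8,0.2,-0.6],[0,0,-0.4],[0,0,0]],"twist":[0,0,0]}'; python3 -c "
from h import *
print(np.round(r.get_obs()['q'],3))"
```

```text
clock: 3.5
tool_pos: [0.5586, -0.003, 0.0975]
eef_rot: [-1.562, -0.035, 0.003]
contact_force: [0.3, -0.5, 0.1]
width: 0.0854
[-0.45   0.396  0.475  1.933 -0.252  0.832  1.731]
```

```bash
python3 -m jog '{"gripper":[0,0,0,0,0,0],"translation":[[0,-0.2,0],[0,0,0],[0,0,0],[0,0,0],[0,0,0],[0,0,0]],"twist":[0,0,0,0,0,0]}'; python3 -m jog '{"gripper":[0,0,0,0],"translation":[[0,0,1],[0,0,1.5],[0,0,2],[0,0,2]],"twist":[0,0,0,0]}'
python3 - <<'E'
from h import *
c=snap("side"); i=c["img"][60:260,220:360]
cv2.imwrite(f'pics/s3.png',cv2.resize(i[:,:,::-1],None,fx=3,fy=3))
E
```

```text
clock: 4.25
tool_pos: [0.559, -0.0053, 0.0977]
eef_rot: [-1.562, -0.036, 0.002]
contact_force: [1.1, -0.1, 0.8]
width: 0.0576
clock: 4.75
tool_pos: [0.5584, -0.0055, 0.1661]
eef_rot: [-1.563, -0.035, 0.002]
contact_force: [-0.2, -0.1, 0.7]
width: 0.0577
```

View pics/s3.png

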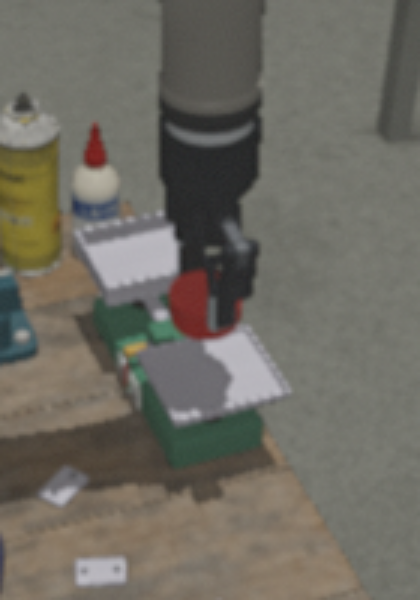

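Cap held between the fingers and lifted clear. I'll carry it to the free bench in front of the left pan.

```bash
python3 -m jog '{"gripper":[0,0,0,0,0,0,0],"translation":[[-4,0,0],[-4,2,0],[-3.5,3,0],[0,2.5,-2],[0,0,-3],[0,0,-3],[0,0,0]],"twist":[0,0,0,0,0,0,0]}'
python3 - <<'E'
from h import *
c=snap("side"); i=c["img"][60:260,180:340]
cv2.imwrite(f'pics/s4.png',cv2.resize(i[:,:,::-1],None,fx=3,fy=3))
E
```

```text
clock: 5.68
tool_pos: [0.4457, 0.0721, 0.0934]
eef_rot: [-1.556, -0.054, 0.001]
contact_force: [-0.6, 0.1, -0.1]
width: 0.0581
```

View pics/s4.png

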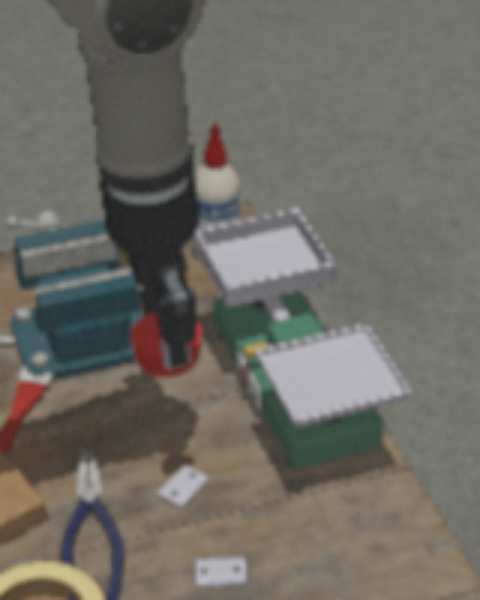

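```bash
python3 -m jog '{"gripper":[0,0,0,0],"translation":[[0,0,-2],[0,0,-2],[0,0,-1],[0,0,-0.5]],"twist":[0,0,0,0]}';python3 -m jog '{"gripper":[0,0],"translation":[[0,0,-0.5],[0,0,-0.3]],"twist":[0,0]}'
python3 - <<'E'
from h import *
c=snap("side"); i=c["img"][60:260,180:340]
cv2.imwrite(f'pics/s5.png',cv2.resize(i[:,:,::-1],None,fx=3,fy=3))
E
```

```text
clock: 6.22
tool_pos: [0.4534, 0.0735, 0.0446]
eef_rot: [-1.55, -0.069, -0.0]
contact_force: [0.1, 0.7, 1.0]
width: 0.0578
clock: 6.48
tool_pos: [0.4546, 0.0737, 0.0373]
eef_rot: [-1.549, -0.071, -0.001]
contact_force: [0.7, -0.8, -0.1]
width: 0.0578
```

View pics/s5.png

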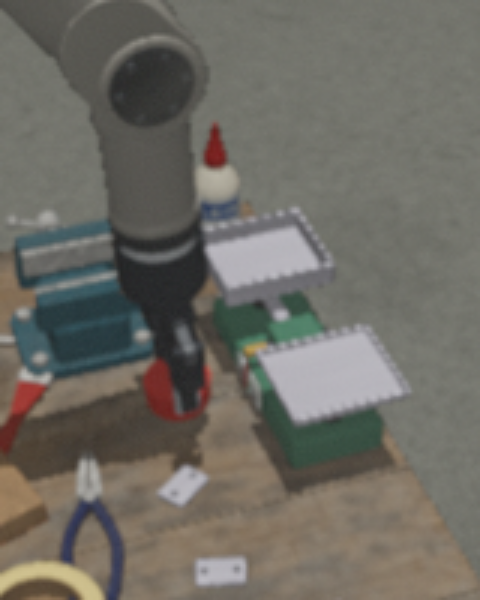

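```bash
python3 -m jog '{"gripper":[0,0],"translation":[[-0.2,0,-0.5],[-0.2,0,-0.5]],"twist":[0,0]}';python3 -m jog '{"gripper":[0,0],"translation":[[-0.1,0,-0.5],[0,0,-0.3]],"twist":[0,0]}'
python3 - <<'E'
from h import *
c=snap("side"); i=c["img"][60:260,180:340]
cv2.imwrite(f'pics/s6.png',cv2.resize(i[:,:,::-1],None,fx=3,fy=3))
E
```

```text
clock: 6.78
tool_pos: [0.4507, 0.0739, 0.027]
eef_rot: [-1.549, -0.072, -0.0]
contact_force: [-0.6, 0.1, -0.7]
width: 0.0575
clock: 7.02
tool_pos: [0.4491, 0.0738, 0.0182]
eef_rot: [-1.549, -0.071, -0.0]
contact_force: [0.5, -0.3, -0.5]
width: 0.0579
```

View pics/s6.png

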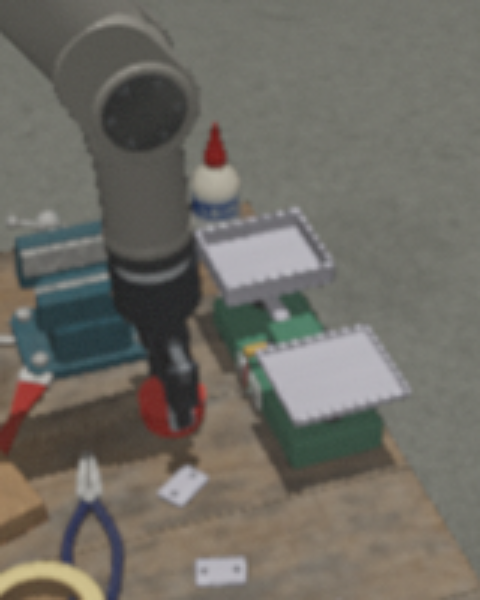

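```bash
python3 -m jog '{"gripper":[0,0],"translation":[[0,0,-0.4],[0,0,0]],"twist":[0,0]}';python3 -m jog '{"gripper":[0,0],"translation":[[0,0,-0.3],[0,0,0]],"twist":[0,0]}';python3 -m jog '{"gripper":[0,0],"translation":[[0,0,-0.3],[0,0,0]],"twist":[0,0]}'
python3 - <<'E'
from h import *
c=snap("side"); i=c["img"][60:260,180:340]
cv2.imwrite(f'pics/s7.png',cv2.resize(i[:,:,::-1],None,fx=3,fy=3))
E
```

```text
clock: 7.32
tool_pos: [0.4501, 0.0738, 0.015]
eef_rot: [-1.548, -0.072, -0.001]
contact_force: [-3.7, -0.6, 5.6]
width: 0.0576
clock: 7.58
tool_pos: [0.4512, 0.0742, 0.0146]
eef_rot: [-1.546, -0.073, -0.002]
contact_force: [-0.1, 0.7, -0.0]
width: 0.0577
clock: 7.82
tool_pos: [0.4523, 0.0741, 0.014]
eef_rot: [-1.543, -0.073, -0.003]
contact_force: [-1.1, -0.5, 1.7]
width: 0.0578
```

View pics/s7.png

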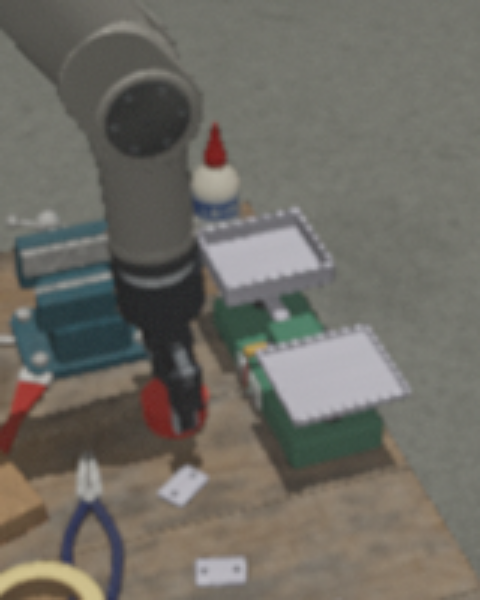

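```bash
python3 -m jog '{"gripper":[85,85,85,85,85],"translation":[[0,0,0],[0,0,0],[0,0,0],[0,0,0],[0,0,0]],"twist":[0,0,0,0,0]}';python3 -m jog '{"gripper":[85,85,85,85,85,85,85],"translation":[[0,0,1],[0,0,2],[0,0,3],[0,0,4],[0,-5,3],[0,-5,0],[0,-5,0]],"twist":[0,0,0,0,0,0,0]}'
python3 - <<'E'
from h import *
c=snap("side"); i=c["img"][60:260,180:340]
cv2.imwrite(f'pics/s8.png',cv2.resize(i[:,:,::-1],None,fx=3,fy=3))
c=snap("top"); i=c["img"][130:260,185:385]
cv2.imwrite(f'pics/t8.png',cv2.resize(i[:,:,::-1],None,fx=4,fy=4))
print(np.round(r.get_obs()['q'],3))
E
```

```text
clock: 8.5
tool_pos: [0.4524, 0.074, 0.013]
eef_rot: [-1.544, -0.073, -0.003]
contact_force: [-0.4, -0.8, 0.7]
width: 0.0722
clock: 9.38
tool_pos: [0.4537, -0.0763, 0.1517]
eef_rot: [-1.543, -0.08, 0.007]
contact_force: [0.1, 0.2, -0.2]
width: 0.0726
[-0.461  0.115  0.613  2.13  -0.137  0.846  1.802]
```

View pics/s8.png

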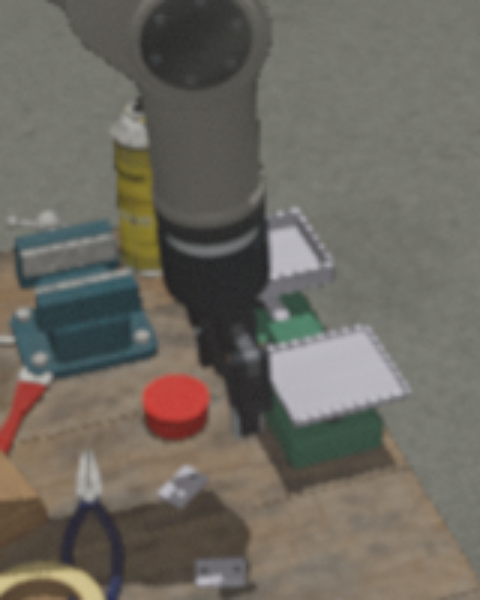

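View pics/t8.png

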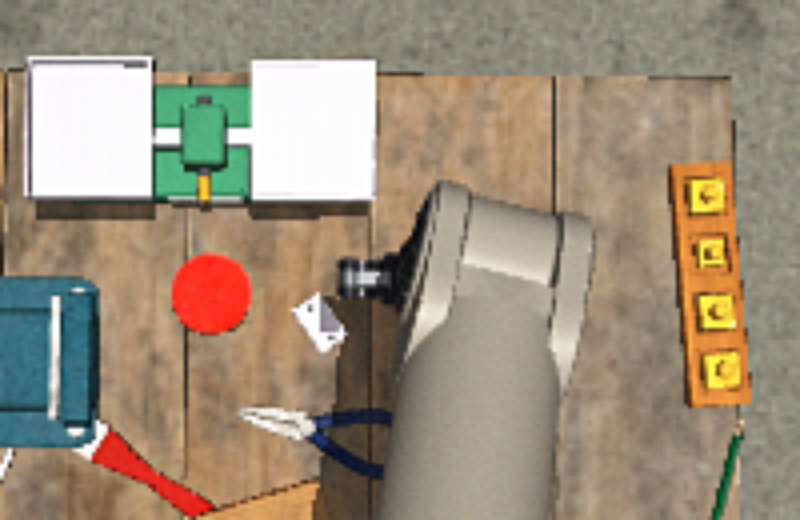

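Cap sits flat on the bench at (0.45,0.07), well clear. First plate next, the one at (0.4915,-0.183).

```bash
python3 -m jog '{"gripper":[50,50,50,50,50,50],"translation":[[2,-5,0],[1.8,-5.6,0],[0,0,-5],[0,0,-5],[0,0,0],[0,0,0]],"twist":[0,0,0,0,0,0]}'
python3 - <<'E'
from h import *
c=snap("side"); i=c["img"][160:340,200:360]
cv2.imwrite(f'pics/s9.png',cv2.resize(i[:,:,::-1],None,fx=3,fy=3))
E
```

```text
clock: 10.22
tool_pos: [0.4961, -0.1887, 0.055]
eef_rot: [-1.545, -0.089, -0.001]
contact_force: [1.1, 0.2, 0.2]
width: 0.0425
```

View pics/s9.png

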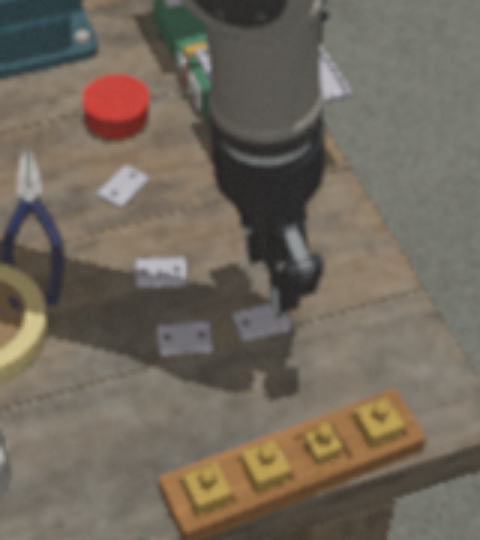

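```bash
python3 -m jog '{"gripper":[50,50,50],"translation":[[-0.5,0.5,-2.5],[-0.4,0.1,-1.5],[0,0,0]],"twist":[0,0,0]}'; python3 -m jog '{"gripper":[50,50],"translation":[[0,0,-0.5],[0,0,0]],"twist":[0,0]}'
```

```text
clock: 10.65
tool_pos: [0.4914, -0.1824, 0.0197]
eef_rot: [-1.546, -0.1, 0.002]
contact_force: [-0.4, 0.1, 0.5]
width: 0.043
clock: 10.9
tool_pos: [0.4931, -0.183, 0.0162]
eef_rot: [-1.546, -0.104, 0.002]
contact_force: [0.1, 0.4, 0.0]
width: 0.0426
```

```bash
python3 -m jog '{"gripper":[45,45],"translation":[[-0.3,0,-0.7],[0,0,0]],"twist":[0,0]}'; python3 -m jog '{"gripper":[45,45],"translation":[[0,0,-0.4],[0,0,0]],"twist":[0,0]}'
python3 - <<'E'
from h import *
c=snap("side"); i=c["img"][220:300,240:340]
cv2.imwrite(f'pics/s10.png',cv2.resize(i[:,:,::-1],None,fx=6,fy=6,interpolation=cv2.INTER_CUBIC))
E
```

```text
clock: 11.15
tool_pos: [0.4904, -0.1833, 0.0092]
eef_rot: [-1.547, -0.105, 0.002]
contact_force: [-0.5, 0.1, 0.6]
width: 0.0382
clock: 11.4
tool_pos: [0.4904, -0.1834, 0.0049]
eef_rot: [-1.547, -0.105, 0.001]
contact_force: [0.3, -0.0, -0.6]
width: 0.0387
```

View pics/s10.png

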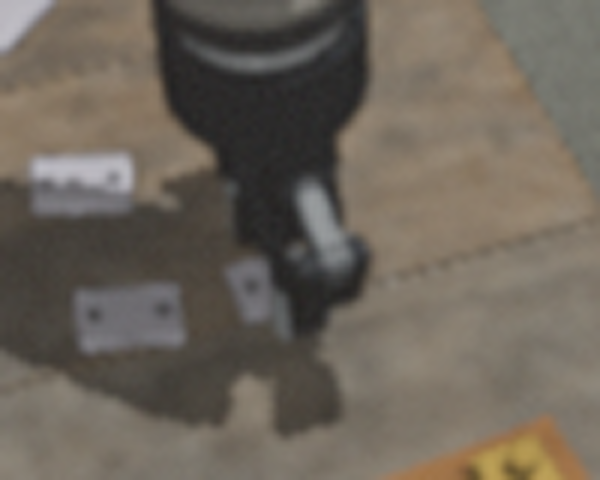

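```bash
python3 -m jog '{"gripper":[45,45],"translation":[[0,0,-0.3],[0,0,0]],"twist":[0,0]}'; python3 -m jog '{"gripper":[0,0,0,0,0],"translation":[[0,0,0],[0,0,0],[0,0,0],[0,0,0],[0,0,0]],"twist":[0,0,0,0,0]}'
```

```text
clock: 11.7
tool_pos: [0.4907, -0.1836, 0.002]
eef_rot: [-1.547, -0.105, 0.001]
contact_force: [-0.0, 0.9, 0.2]
width: 0.0384
clock: 12.32
tool_pos: [0.4909, -0.1838, 0.0024]
eef_rot: [-1.547, -0.106, 0.001]
contact_force: [-0.2, 0.3, 0.1]
width: 0.022
```

Gripped (width 22 mm). Lifting it and carrying it to the left pan.

```bash
python3 -m jog '{"gripper":[0,0,0,0,0,0,0,0],"translation":[[0,0,3],[0,0,5],[0,0,5],[0,0,4],[2,5,0],[2,6,0],[2,6,0],[1.2,6,0]],"twist":[0,0,0,0,0,0,0,0]}'; python3 -m jog '{"gripper":[0,0,0],"translation":[[0,6,0],[0,5,0],[0,0,0]],"twist":[0,0,0]}';python3 - <<'E'
from h import *
c=snap("side"); i=c["img"][40:240,200:360]
cv2.imwrite(f'pics/s11.png',cv2.resize(i[:,:,::-1],None,fx=3,fy=3))
print(np.round(r.get_obs()['q'],3))
E
```

```text
clock: 13.32
tool_pos: [0.5616, 0.0453, 0.1786]
eef_rot: [-1.546, -0.108, -0.014]
contact_force: [1.1, -0.3, -0.5]
width: 0.0222
clock: 13.7
tool_pos: [0.5606, 0.1666, 0.1777]
eef_rot: [-1.545, -0.108, -0.003]
contact_force: [0.5, -1.2, -0.6]
width: 0.0223
[-0.821  0.303  0.553  1.862 -0.188  0.917  1.375]
```

View pics/s11.png

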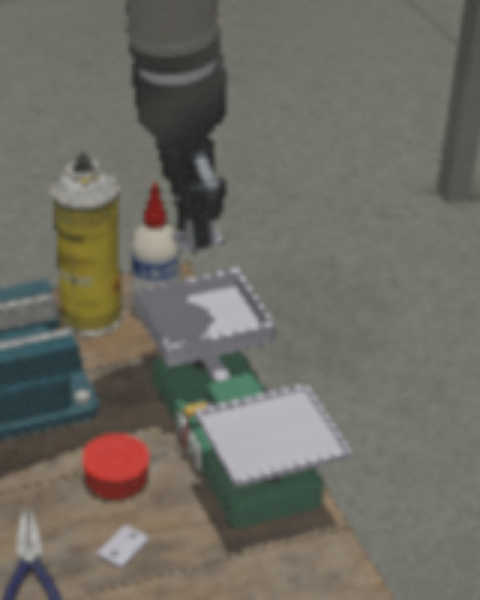

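```bash
python3 -m jog '{"gripper":[0,0,0,0,0],"translation":[[2.2,-0.8,-2],[0,0,-2.5],[-0.3,0,-2],[0,0,-1],[0,0,0]],"twist":[0,0,0,0,0]}'
python3 - <<'E'
from h import *
c=snap("side"); i=c["img"][40:240,200:360]
cv2.imwrite(f'pics/s12.png',cv2.resize(i[:,:,::-1],None,fx=3,fy=3))
E
```

```text
clock: 14.38
tool_pos: [0.581, 0.1466, 0.1013]
eef_rot: [-1.549, -0.109, -0.016]
contact_force: [0.2, 0.9, -0.2]
width: 0.0219
```

View pics/s12.png

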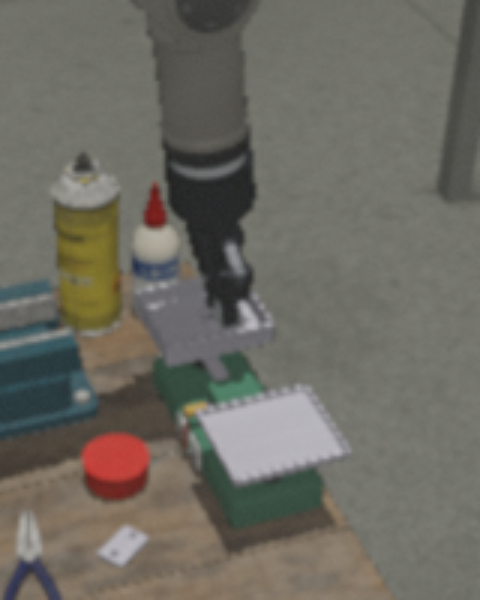

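```bash
python3 -m jog '{"gripper":[0,0],"translation":[[0.2,1.1,-0.4],[0,0,0]],"twist":[0,0]}';python3 -m jog '{"gripper":[38,38,38],"translation":[[0,0,-0.2],[0,0,0],[0,0,0]],"twist":[0,0,0]}';python3 -m jog '{"gripper":[38,38,38],"translation":[[0,0,3],[0,0,4],[0,0,0]],"twist":[0,0,0]}'
python3 - <<'E'
from h import *
c=snap("side"); i=c["img"][40:240,200:360]
cv2.imwrite(f'pics/s13.png',cv2.resize(i[:,:,::-1],None,fx=3,fy=3))
E
```

```text
clock: 14.68
tool_pos: [0.5848, 0.1588, 0.0993]
eef_rot: [-1.547, -0.112, -0.016]
contact_force: [-0.1, 0.4, -0.5]
width: 0.0221
clock: 15.05
tool_pos: [0.5855, 0.1594, 0.0982]
eef_rot: [-1.547, -0.114, -0.016]
contact_force: [0.7, -0.1, -0.2]
width: 0.0324
clock: 15.42
tool_pos: [0.5852, 0.1587, 0.1697]
eef_rot: [-1.547, -0.113, -0.016]
contact_force: [-0.2, 0.1, 0.1]
width: 0.0324
```

View pics/s13.png

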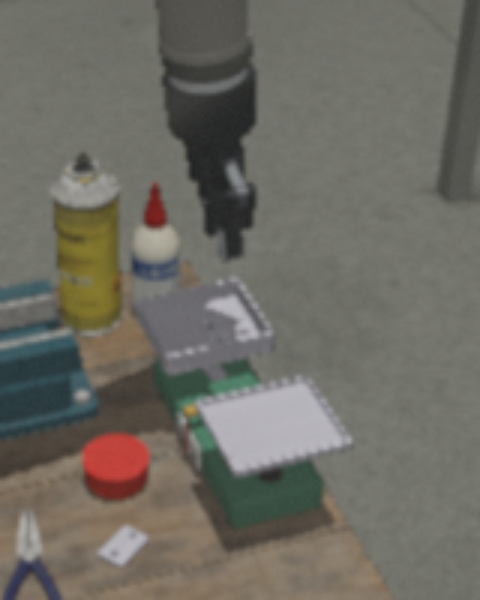

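Plate 1 is in the pan, which has dropped. The tool has picked up about 0.11 rad of tilt, so I'll make a half turn (same grasp) on the way, so that further drift cancels it.

```bash
python3 -m jog '{"gripper":[50,50,50,50,50,50,50,50],"translation":[[0,-5,0],[-1,-5,0],[-2,-5,0],[-3,-5,0],[-3,-5,0],[-3,-5,0],[-2,-4,0],[0,0,0]],"twist":[-0.18,-0.18,-0.18,-0.18,-0.18,-0.18,-0.18,-0.18]}'; python3 -c "
from h import *
print(np.round(r.get_obs()['q'],3))"
```

```text
clock: 16.48
tool_pos: [0.4297, -0.1887, 0.159]
eef_rot: [-1.558, -0.102, -1.501]
contact_force: [-0.5, 0.4, -0.1]
width: 0.0427
[-0.702  0.227  1.088  2.098 -0.146  0.886  0.53 ]
```

```bash
python3 -m jog '{"gripper":[50,50,50,50,50,50,50,50],"translation":[[0,0,0],[0,0,0],[0,0,0],[0,0,0],[0,0,0],[0,0,0],[0,0,0],[0,0,0]],"twist":[-0.18,-0.18,-0.18,-0.18,-0.18,-0.18,-0.18,-0.18]}'
python3 - <<'E'
from h import *
print(np.round(r.get_obs()['q'],3))
t=snap("top","t14.png")
c=snap("side"); i=c["img"][140:320,180:360]
cv2.imwrite(f'pics/s14.png',cv2.resize(i[:,:,::-1],None,fx=3,fy=3))
E
```

```text
clock: 17.48
tool_pos: [0.4218, -0.1859, 0.1509]
eef_rot: [-1.569, -0.11, -2.985]
contact_force: [0.8, 0.3, 0.3]
width: 0.0428
[-0.723  0.574  1.351  2.02  -0.536  1.133 -0.535]
```

View pics/s14.png

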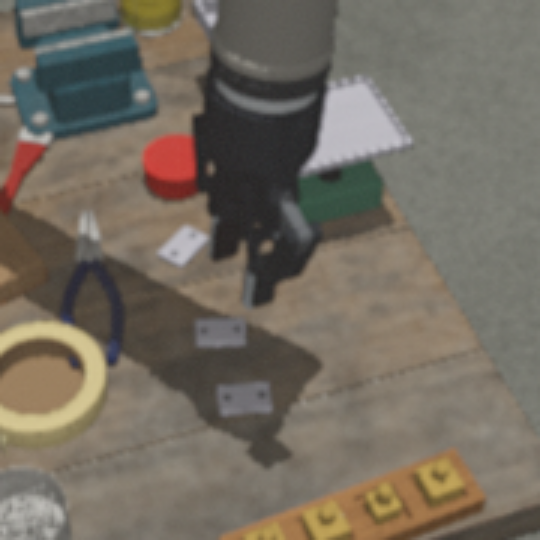

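View pics/t14.png

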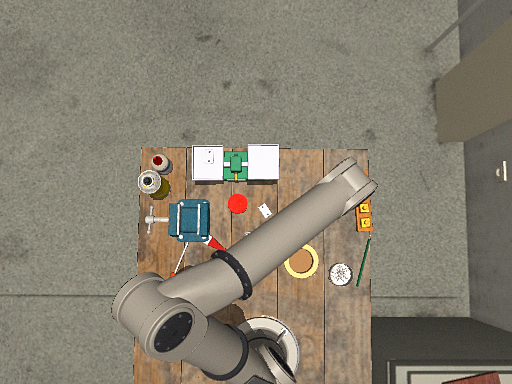

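The half turn is done, but the elbow has swung left (joint 3 at 1.35), so I'll turn back a bit. I'll do the plate at (0.4317,-0.0112) next, since it needs +0.44 rad.

```bash
python3 -m jog '{"gripper":[50,50,50,50,50,50],"translation":[[0.3,5,0],[0.3,6,0],[0.4,6,-3],[0,0,-3],[0,0,0],[0,0,0]],"twist":[0.11,0.11,0.11,0.11,0,0]}'
python3 - <<'E'
from h import *
print(np.round(r.get_obs()['q'],3))
c=snap("side"); i=c["img"][140:320,180:360]
cv2.imwrite(f'pics/s15.png',cv2.resize(i[:,:,::-1],None,fx=3,fy=3))
E
```

```text
clock: 18.32
tool_pos: [0.4297, -0.0169, 0.0909]
eef_rot: [-1.567, -0.112, -2.513]
contact_force: [-0.3, -0.0, 0.8]
width: 0.0426
[-1.067  0.544  1.226  2.146 -0.535  0.955 -0.465]
```

View pics/s15.png

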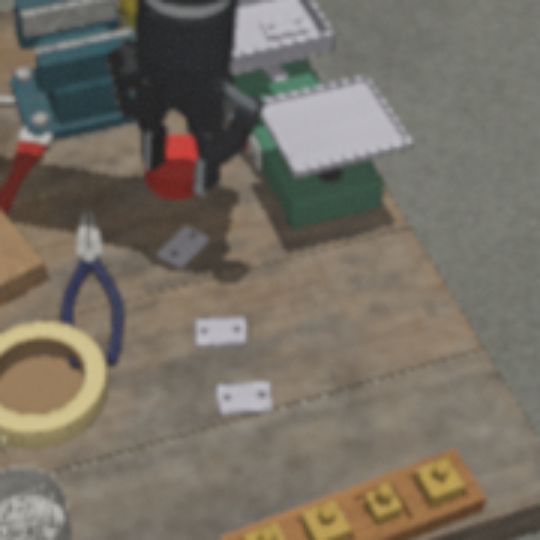

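```bash
python3 -m jog '{"gripper":[50,50,50,50],"translation":[[0.1,0.5,-3],[0,0,-3],[0,0,-1],[0,0,0]],"twist":[-0.03,0,0,0]}'
```

```text
clock: 18.88
tool_pos: [0.4346, -0.0157, 0.0231]
eef_rot: [-1.561, -0.105, -2.553]
contact_force: [-0.2, 0.2, 0.6]
width: 0.0424
```

```bash
python3 -m jog '{"gripper":[45,45,45],"translation":[[-0.3,0.5,-1],[0,0,-0.6],[0,0,0]],"twist":[0,0,0]}';python3 -m jog '{"gripper":[45,45],"translation":[[0,0,-0.4],[0,0,0]],"twist":[0,0]}'
python3 - <<'E'
from h import *
c=snap("side"); i=c["img"][170:270,190:310]
cv2.imwrite(f'pics/s16.png',cv2.resize(i[:,:,::-1],None,fx=5,fy=5,interpolation=cv2.INTER_CUBIC))
E
```

```text
clock: 19.25
tool_pos: [0.433, -0.0106, 0.0079]
eef_rot: [-1.56, -0.102, -2.553]
contact_force: [-0.3, 0.3, 0.4]
width: 0.0384
clock: 19.5
tool_pos: [0.4333, -0.0104, 0.0039]
eef_rot: [-1.56, -0.101, -2.553]
contact_force: [0.3, 0.0, 0.1]
width: 0.0385
```

View pics/s16.png

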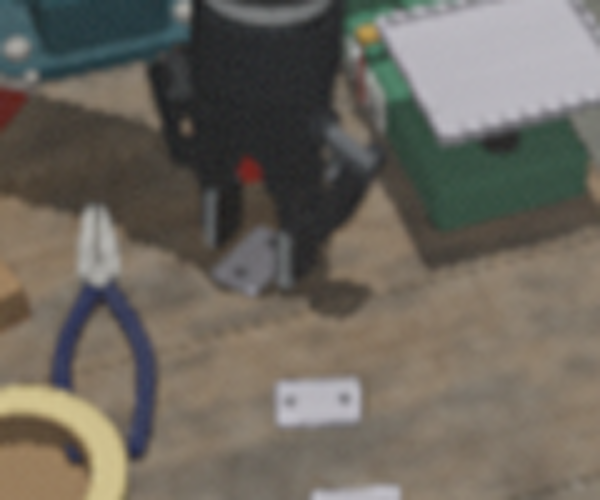

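```bash
python3 -m jog '{"gripper":[45,0,0,0,0,0],"translation":[[0,0,-0.2],[0,0,0],[0,0,0],[0,0,0],[0,0,0],[0,0,0]],"twist":[0,0,0,0,0,0]}';python3 -m jog '{"gripper":[0,0,0,0,0],"translation":[[0,0,3],[0,0,5],[0,0,5],[0,0,4],[0,0,0]],"twist":[0,0,0,0,0]}'
```

```text
clock: 20.3
tool_pos: [0.4336, -0.0105, 0.0023]
eef_rot: [-1.56, -0.1, -2.553]
contact_force: [-0.5, -0.3, 1.8]
width: 0.0222
clock: 20.92
tool_pos: [0.4323, -0.0108, 0.1761]
eef_rot: [-1.561, -0.103, -2.554]
contact_force: [0.5, 0.2, -0.4]
width: 0.0222
```

```bash
python3 -m jog '{"gripper":[0,0,0,0,0,0],"translation":[[1.5,4,0],[3.5,5,0],[3.5,5,0],[2.5,2.5,0],[0,0,0],[0,0,0]],"twist":[-0.09,-0.09,-0.09,-0.09,0,0]}'
python3 - <<'E'
from h import *
print(np.round(r.get_obs()['q'],3))
c=snap("side"); i=c["img"][40:240,200:360]
cv2.imwrite(f'pics/s17.png',cv2.resize(i[:,:,::-1],None,fx=3,fy=3))
E
```

```text
clock: 21.68
tool_pos: [0.54, 0.1591, 0.1671]
eef_rot: [-1.565, -0.113, -2.927]
contact_force: [-0.6, -0.2, 0.5]
width: 0.0223
[-1.177  0.735  1.259  1.754 -0.685  1.324 -1.088]
```

View pics/s17.png

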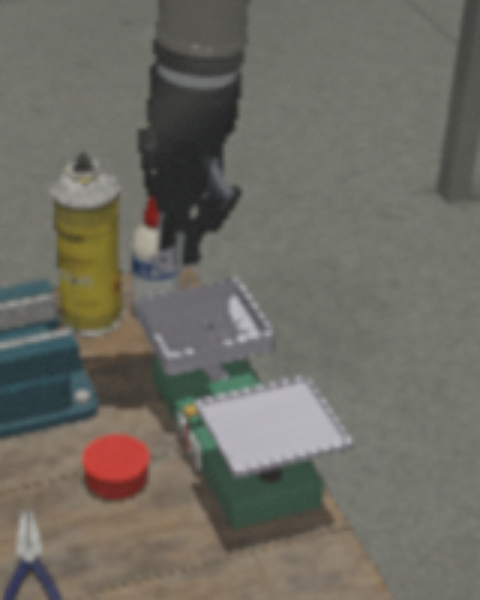

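Plate 2 is above the left pan. I'll lower it to TCP about 0.088 and release.

```bash
python3 -m jog '{"gripper":[0,0,0,0,0],"translation":[[0.2,0.1,-2],[0.2,0,-2.5],[0,0,-2],[0,0,-1],[0,0,0]],"twist":[0,0,0,0,0]}'
```

```text
clock: 22.35
tool_pos: [0.5411, 0.1579, 0.0869]
eef_rot: [-1.569, -0.114, -2.932]
contact_force: [-0.0, -0.1, -0.0]
width: 0.022
```

```bash
python3 -m jog '{"gripper":[0,0],"translation":[[0.4,0.1,-0.4],[0,0,0]],"twist":[0,0]}';python3 -m jog '{"gripper":[38,38,38,38,38,38],"translation":[[0,0,0],[0,0,0],[0,0,0],[0,0,3],[0,0,4],[0,0,0]],"twist":[0,0,0,0,0,0]}'
python3 - <<'E'
from h import *
c=snap("side"); i=c["img"][40:240,200:360]
cv2.imwrite(f'pics/s18.png',cv2.resize(i[:,:,::-1],None,fx=3,fy=3))
E
```

```text
clock: 22.6
tool_pos: [0.546, 0.159, 0.0836]
eef_rot: [-1.569, -0.113, -2.932]
contact_force: [0.1, -0.6, -0.6]
width: 0.0226
clock: 23.35
tool_pos: [0.5465, 0.1589, 0.1566]
eef_rot: [-1.569, -0.111, -2.932]
contact_force: [-0.9, -0.2, 0.3]
width: 0.0324
```

View pics/s18.png

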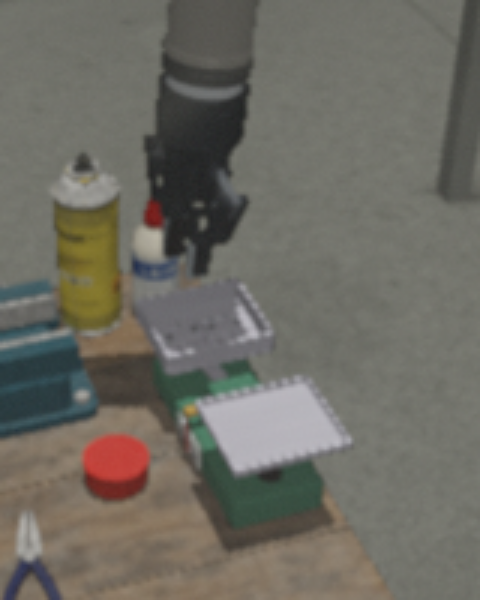

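```bash
python3 -m jog '{"gripper":[50,50,50,50,50,50,50,50],"translation":[[0,-4,1],[-2,-5,0],[-3,-5,0],[-3,-5,0],[-2.5,-5,0],[-1,-3,0],[0,0,0],[0,0,0]],"twist":[-0.07,-0.07,-0.07,-0.07,-0.07,-0.07,0,0]}'
python3 - <<'E'
from h import *
print(np.round(r.get_obs()['q'],3))
t=snap("top","t19.png")
c=snap("side"); i=c["img"][140:320,180:360]
cv2.imwrite(f'pics/s19.png',cv2.resize(i[:,:,::-1],None,fx=3,fy=3))
E
```

```text
clock: 24.4
tool_pos: [0.4212, -0.113, 0.1574]
eef_rot: [-1.569, -0.125, 2.924]
contact_force: [0.9, 0.2, 0.6]
width: 0.0429
[-0.89   0.571  1.409  2.045 -0.567  1.194 -0.997]
```

View pics/s19.png

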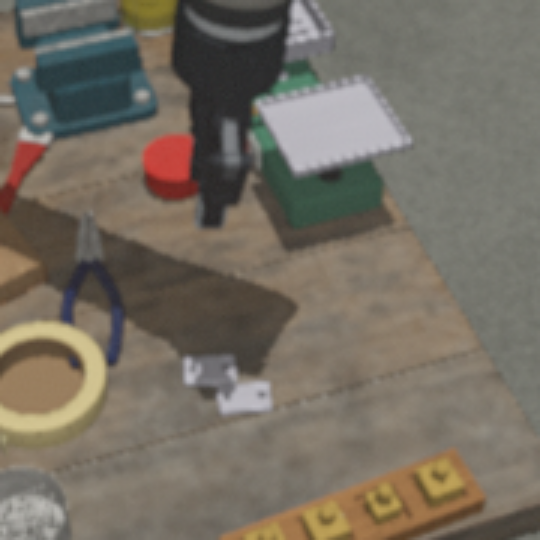

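View pics/t19.png

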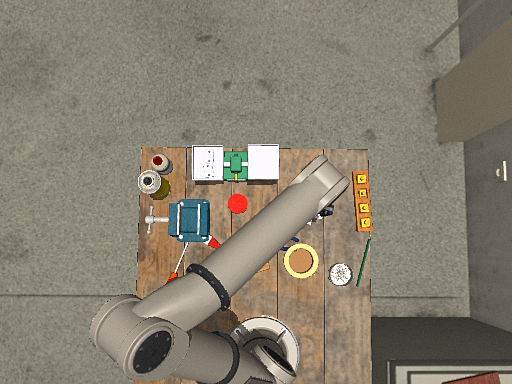

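One plate has been knocked next to the other: side view centres are about (250,264) and (262,272), corners nearly touching. Joint 3 is close to its limit, so I'll unwind the turn before grasping.

```bash
python3 -m jog '{"gripper":[50,50,50,50,50,50,50,50],"translation":[[0.5,2,1],[0.5,2,1],[0.5,2,0],[0.5,2,0],[0.5,1,0],[0.5,1,0],[0.5,0,0],[0,0,0]],"twist":[0.185,0.185,0.185,0.185,0.185,0.185,0.185,0.185]}';python3 -m jog '{"gripper":[50,50,50,50,50,50,50,50],"translation":[[0,0,0],[0,0,0],[0,0,0],[0,0,0],[0,0,0],[0,0,0],[0,0,0],[0,0,0]],"twist":[0.185,0.185,0.185,0.185,0.185,0.185,0.185,0.185]}'
python3 - <<'E'
from h import *
print(np.round(r.get_obs()['q'],3))
t=snap("top","t20.png")
c=snap("side"); i=c["img"][220:320,200:320]
cv2.imwrite(f'pics/s20.png',cv2.resize(i[:,:,::-1],None,fx=5,fy=5,interpolation=cv2.INTER_CUBIC))
E
```

```text
clock: 25.5
tool_pos: [0.4608, 0.0012, 0.1772]
eef_rot: [-1.564, -0.128, -1.852]
contact_force: [0.4, -0.7, -0.0]
width: 0.0428
clock: 26.5
tool_pos: [0.4619, 0.0131, 0.1772]
eef_rot: [-1.565, -0.129, -0.352]
contact_force: [-0.2, 0.2, 0.1]
width: 0.0426
[-1.078  0.052  0.953  2.137  0.015  0.857  1.081]
```

View pics/s20.png

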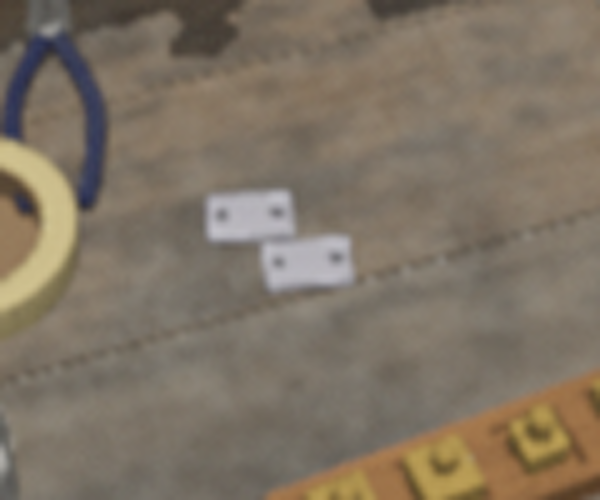

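View pics/t20.png

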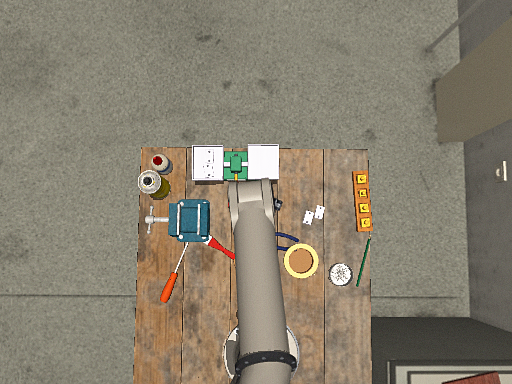

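Both plates are visible in the top view at about (308,217) and (320,212), near each other. Measuring now.

Run:
```python
from h import *
t=snap("top");im=t["img"][:,:,::-1]
h=cv2.cvtColor(im,cv2.COLOR_BGR2HSV)
m=(h[...,1]<50)&(h[...,2]>150);m[:, :290]=0;m[:200]=0;m[232:]=0;m[:,335:]=0
n,l,st,ce=cv2.connectedComponentsWithStats(m.astype(np.uint8))
for i in range(1,n):
    if st[i,4]<20: continue
    ys,xs=np.nonzero(l==i);pts=np.array([onz(t,x,y,0.006)[:2] for x,y in zip(xs,ys)],np.float32)
    R=cv2.minAreaRect(pts*1000);print(len(xs),ce[i],np.round(R,1) if 0 else R)
cv2.imwrite('pics/t21.png',cv2.resize(im[190:240,285:345],None,fx=9,fy=9,interpolation=cv2.INTER_CUBIC))
```

```text
211 [313.54028436 214.53080569] ((419.41497802734375, -162.88436889648438), (53.656917572021484, 67.81466674804688), 71.46453857421875)
```

View pics/t21.png

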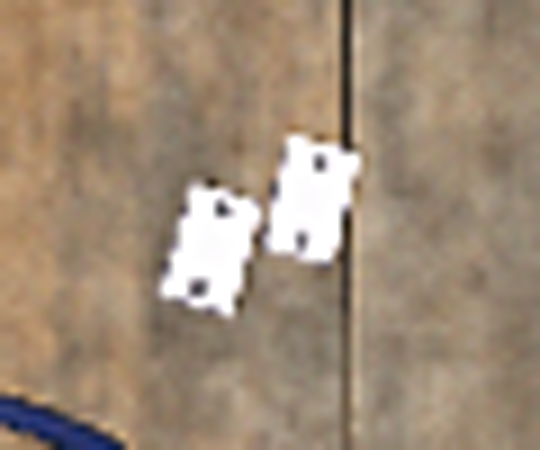

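```bash
python3 - <<'E'
from h import *
t=snap("top")
for nm,a in(("A",(211,249)),("Atop",(226,192)),("B",(313,200)),("Bbot",(302,255)),("Btop",(325,145))):
    print(nm,onz(t,285+a[0]/9-.45,190+a[1]/9-.45,.006).round(4))
E
python3 -m jog '{"gripper":[0,0,0,0,0,0,0],"translation":[[-3,-5,0],[-4.5,-6,0],[0,-6,0],[0,-1.5,-3],[0,0,-5],[0,0,-2],[0,0,0]],"twist":[0.04,0.04,0.04,0.04,0.04,0,0]}'
```

```text
A [ 0.4114 -0.1455  0.006 ]
Atop [ 0.431  -0.1507  0.006 ]
B [ 0.4285 -0.1806  0.006 ]
Bbot [ 0.4095 -0.1767  0.006 ]
Btop [ 0.4474 -0.1849  0.006 ]
clock: 27.58
tool_pos: [0.3839, -0.169, 0.1041]
eef_rot: [-1.587, -0.129, -0.179]
contact_force: [0.1, -0.9, 0.2]
width: -0.0
```

```bash
python3 -m jog '{"gripper":[0,0,0,0,0],"translation":[[-0.2,-1.2,-4],[-0.2,0,-3.5],[-0.2,0,-1.5],[0,0,0],[0,0,0]],"twist":[0,0,0,0,0]}'
python3 - <<'E'
from h import *
print(np.round(r.get_obs()['q'],3))
c=snap("side"); i=c["img"][200:320,200:320]
cv2.imwrite(f'pics/s22.png',cv2.resize(i[:,:,::-1],None,fx=5,fy=5,interpolation=cv2.INTER_CUBIC))
E
```

```text
clock: 28.2
tool_pos: [0.3459, -0.1647, 0.0647]
eef_rot: [-1.59, -0.163, -0.189]
contact_force: [-0.1, 0.5, -0.6]
width: 0.0001
[-1.32  -0.494  1.455  2.442  0.803  0.752  0.942]
```

View pics/s22.png

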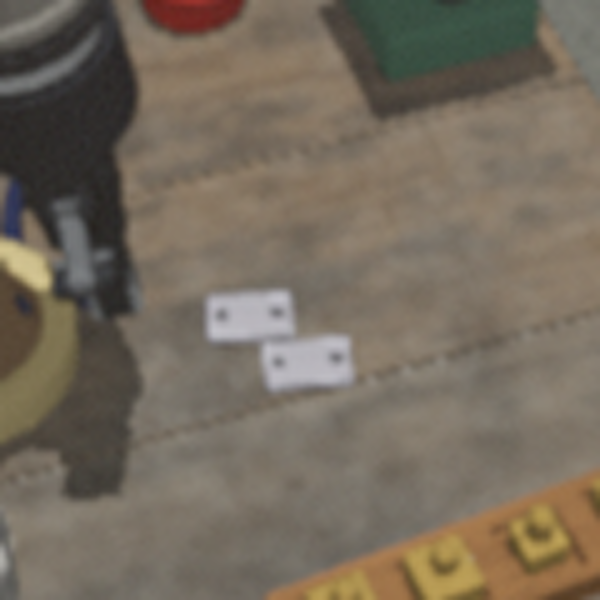

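The arm is at several joint limits here: too close to the base with this elbow. Backing out now.

```bash
python3 -m jog '{"gripper":[0,0,0,0],"translation":[[2,0,2],[3,0,3],[3,0,3],[3,2,2]],"twist":[0,0,0,0]}'; python3 -c "
from h import *
print(np.round(r.get_obs()['q'],3))"
```

```text
clock: 28.75
tool_pos: [0.458, -0.1464, 0.1681]
eef_rot: [-1.588, -0.161, -0.196]
contact_force: [0.6, -0.1, 0.5]
width: -0.0002
[-1.506 -0.491  1.434  2.143  0.656  1.006  0.98 ]
```

```bash
python3 -m jog '{"gripper":[0,0,0,0,0,0,0,0],"translation":[[4,0,2],[5,0,2],[5,0,0],[5,0,0],[5,0,0],[0,0,0],[0,0,0],[0,0,0]],"twist":[0.18,0.18,0.18,0.18,0.18,0.18,0.18,0.18]}'; python3 -c "
from h import *
print(np.round(r.get_obs()['q'],3))"
```

```text
clock: 29.75
tool_pos: [0.546, -0.0933, 0.3092]
eef_rot: [-1.699, -0.255, 1.301]
contact_force: [-0.1, 0.6, -0.9]
width: 0.0001
[-1.599 -0.494  1.455  1.798  0.326  1.192  2.663]
```

The arm has clamped against joints 2 and 3 with extra tilt. I'll fit a kinematic model to the logged joint and pose readings, so I can plan moves that bring the posture back.

```bash
cat > kin.py <<'E'
import numpy as np
from scipy.optimize import least_squares
from scipy.spatial.transform import Rotation as R
D=[([-1.378,.399,.045,1.538,-.019,1.207,-.051],(.187,.622,.230),(-1.573,0,-.292)),
([-.45,.396,.475,1.933,-.252,.832,1.731],(.5586,-.003,.0975),(-1.562,-.035,.003)),
([-.461,.115,.613,2.13,-.137,.846,1.802],(.4537,-.0763,.1517),(-1.543,-.08,.007)),
([-.821,.303,.553,1.862,-.188,.917,1.375],(.5606,.1666,.1777),(-1.545,-.108,-.003)),
([-.702,.227,1.088,2.098,-.146,.886,.53],(.4297,-.1887,.159),(-1.558,-.102,-1.501)),
([-.723,.574,1.351,2.02,-.536,1.133,-.535],(.4218,-.1859,.1509),(-1.569,-.11,-2.985)),
([-1.067,.544,1.226,2.146,-.535,.955,-.465],(.4297,-.0169,.0909),(-1.567,-.112,-2.513)),
([-1.177,.735,1.259,1.754,-.685,1.324,-1.088],(.54,.1591,.1671),(-1.565,-.113,-2.927)),
([-.89,.571,1.409,2.045,-.567,1.194,-.997],(.4212,-.113,.1574),(-1.569,-.125,2.924)),
([-1.078,.052,.953,2.137,.015,.857,1.081],(.4619,.0131,.1772),(-1.565,-.129,-.352)),
([-1.506,-.491,1.434,2.143,.656,1.006,.98],(.458,-.1464,.1681),(-1.588,-.161,-.196)),
([-1.599,-.494,1.455,1.798,.326,1.192,2.663],(.546,-.0933,.3092),(-1.699,-.255,1.301))]
def fk(q,p,s):
    # p: c1,c3,c5,c7 ; d1,d3,d5,d7 ; offsets a1..a3
    z=lambda a:R.from_euler('z',a);y=lambda a:R.from_euler('y',a)
    T=z(s[0]*q[0]+p[0]);x=np.array([0,0,p[4]])
    T=T*y(s[1]*q[1]+p[8]); T=T*z(s[2]*q[2]+p[1]); x=x+T.apply([p[9],p[10],p[5]])
    T=T*y(s[3]*q[3]+p[11]);T=T*z(s[4]*q[4]+p[2]); x=x+T.apply([p[12],p[13],p[6]])
    T=T*y(s[5]*q[5]+p[14]);T=T*z(s[6]*q[6]+p[3]); x=x+T.apply([0,0,p[7]])
    return x,T
Q=R.from_euler('x',np.pi/2) # tool y along approach: T*Q
def res(p,s):
    o=[]
    for q,x,e in D:
        X,T=fk(q,p,s);M=R.from_euler('xyz',e)
        # M*y = T*z  -> M = T*Rx(90): y->z
        o+=list((X-np.array(x))*5)+list((M.inv()*(T*Q)).as_rotvec())
    return np.array(o)
if __name__=="__main__":
    import itertools
    best=None;rng=np.random.default_rng(0)
    for s in itertools.product((1,-1),(1,),(1,-1),(1,),(1,-1),(1,),(1,-1)):
      for k in range(10):
        p0=np.zeros(15);p0[[0,1,2,3]]=rng.uniform(-3.1,3.1,4);p0[4:8]=.33,.4,.4,.25
        if k<5: p0[1:3]=0
        f=least_squares(res,p0,args=(s,),max_nfev=60)
        if best is None or f.cost<best[0]: best=(f.cost,s,f.x);print(f.cost,s,f.x.round(3),flush=True)
    np.save('kin.npy',np.r_[best[2],best[1]])
E
timeout 500 python3 kin.py
```

```text
17.827875472072844 (1, 1, 1, 1, 1, 1, 1) [ 1.451  0.237  0.66  -2.923  1.724  0.671  0.547  1.561 -0.317  0.121
 -0.107  0.589  0.209 -0.779 -0.295]
16.671200365730513 (1, 1, 1, 1, 1, 1, 1) [ 1.467  0.202  0.648  2.33   1.888  0.581  0.511  1.548 -0.296 -0.1
 -0.057  0.406  0.314 -0.908 -0.27 ]
16.67120033766034 (1, 1, 1, 1, 1, 1, 1) [ 1.467  0.202  0.648  2.33   1.888  0.581  0.511  1.548 -0.296 -0.099
 -0.057  0.406  0.314 -0.908 -0.27 ]
8.23850117334796 (1, 1, 1, 1, 1, 1, -1) [ 0.856  0.363  2.853 -0.184 -0.304  0.188 -0.209 -0.872 -3.066  0.204
 -0.14   0.493  0.146 -0.65   1.439]
7.935514437475169 (1, 1, 1, 1, 1, 1, -1) [-2.429  0.331 -6.503 -6.46   0.651 -0.3   -1.19  -0.755  3.265  0.091
  0.24   0.276 -0.917 -0.663  2.925]
7.935514435501074 (1, 1, 1, 1, 1, 1, -1) [ 3.854  0.331 -6.503 -6.46   0.651 -0.3   -1.189 -0.755  3.265  0.091
  0.24   0.276 -0.917 -0.663  2.925]
7.307434500442912 (1, 1, 1, 1, -1, 1, -1) [ 0.925  0.343  0.342 -3.253 -0.132  0.119 -1.12   1.11  -3.068  0.167
 -0.096  3.609 -0.935  0.602 -0.343]
7.307434496251082 (1, 1, -1, 1, 1, 1, -1) [ 0.925 -0.343 -0.
[... 1157 characters left out ...]
800e-02 -1.200e-02
 -8.000e-03  1.000e-03 -3.128e+00]
0.002257486222637659 (-1, 1, 1, 1, -1, 1, -1) [-7.000e-03  1.000e-02 -1.000e-03 -1.586e+00  2.710e-01 -5.130e-01
  4.770e-01  3.400e-01  3.139e+00 -1.200e-02 -2.800e-02 -3.154e+00
  8.000e-03  1.000e-03  1.400e-02]
0.0022574862226376366 (-1, 1, 1, 1, -1, 1, -1) [-7.000e-03  1.000e-02 -1.000e-03 -1.586e+00  2.710e-01 -5.130e-01
  4.770e-01  3.400e-01  3.139e+00 -1.200e-02 -2.800e-02 -3.154e+00
  8.000e-03  1.000e-03  1.400e-02]
0.002257486222637624 (-1, 1, -1, 1, -1, 1, -1) [-7.000e-03 -1.000e-02 -1.000e-03 -1.586e+00  2.710e-01  5.130e-01
  4.770e-01  3.400e-01 -3.000e-03  1.200e-02 -2.800e-02 -1.200e-02
  8.000e-03  1.000e-03  1.400e-02]
```

The model fits well: roll joints with reversed sign and links of 0.271, 0.513, 0.477 and 0.340 m. Next I'll simulate the controller locally and check it against the last clamped move.

```bash
cat > sim.py <<'E'
from kin import *
from scipy.optimize import lsq_linear
k=np.load('kin.npy');P=k[:15];S=k[15:]
LO=np.array([-2.82,-.494,-1.37,0,-1.36,.23,-2.94]);HI=np.array([2.82,2.23,1.455,2.46,4.5,2,2.94])
def pose(q):
    x,T=fk(q,P,S);return x,T*Q
def jac(q,x,M):
    J=np.zeros((6,7))
    for i in range(7):
        d=np.array(q,float);d[i]+=1e-5;X,N=pose(d)
        J[:3,i]=(X-x)/1e-5;J[3:,i]=(N*M.inv()).as_rotvec()/1e-5
    return J
def row(q,t,tw,sub=1,lam=1e-3,it=4,wr=.3):
    q=np.array(q,float);x,M=pose(q);xt=x+np.array(t)/100;Mt=R.from_euler('z',tw)*M
    for _ in range(it):
        x,M=pose(q);e=np.r_[xt-x,(Mt*M.inv()).as_rotvec()*wr]
        if np.abs(e).max()<2e-4: break
        J=jac(q,x,M);J[3:]*=wr
        dq=np.linalg.solve(J.T@J+lam**2*np.eye(7),J.T@e)
        if ((q+dq<LO)|(q+dq>HI)).any():
            lo=np.minimum(LO-q,-1e-6);hi=np.maximum(HI-q,1e-6)
            dq=lsq_linear(np.r_[J,lam*np.eye(7)],np.r_[e,np.zeros(7)],bounds=(lo,hi)).x
        q=q+dq
    return q
def show(q):
    x,M=pose(q);print(np.round(q,3),x.round(3),M.as_euler('xyz').round(3))
E
python3 - <<'E'
from sim import *
q=D[-2][0];show(q)
for t,w in zip([[4,0,2],[5,0,2],[5,0,0],[5,0,0],[5,0,0],[0,0,0],[0,0,0],[0,0,0]],[.18]*8): q=row(q,t,w)
show(q);print('actual',D[-1])
# test 5: from 4 with twist
q=D[3][0]
q=row(q,[2.2,-.8,-7],0);q=row(q,[.2,1,6.5],0)
for t in [[0,-5,0],[-1,-5,0],[-2,-5,0],[-3,-5,0],[-3,-5,0],[-3,-5,0],[-2,-4,0],[0,0,0]]: q=row(q,t,-.18)
show(q);print('actual',D[4])
q=D[4][0]
for i in range(8): q=row(q,[0,0,0],-.18)
show(q);print('actual',D[5])
q=D[8][0]
for t in [[0.5,2,1],[0.5,2,1],[0.5,2,0],[0.5,2,0],[0.5,1,0],[0.5,1,0],[0.5,0,0],[0,0,0]]+[[0,0,0]]*8: q=row(q,t,.185)
show(q);print('actual',D[9])
E
```

```text
[-1.506 -0.491  1.434  2.143  0.656  1.006  0.98 ] [ 0.455 -0.15   0.168] [-1.593 -0.155 -0.202]
[-1.5   -0.494  1.455  1.921  0.33   0.884  2.662] [ 0.578 -0.113  0.28 ] [-1.876 -0.342  1.255]
actual ([-1.599, -0.494, 1.455, 1.798, 0.326, 1.192, 2.663], (0.546, -0.0933, 0.3092), (-1.699, -0.255, 1.301))
[-0.738  0.202  1.066  2.075 -0.11   0.902  0.506] [ 0.445 -0.171  0.172] [-1.548 -0.11  -1.446]
actual ([-0.702, 0.227, 1.088, 2.098, -0.146, 0.886, 0.53], (0.4297, -0.1887, 0.159), (-1.558, -0.102, -1.501))
[-0.735  0.561  1.344  2.002 -0.512  1.128 -0.532] [ 0.429 -0.188  0.159] [-1.558 -0.102 -2.941]
actual ([-0.723, 0.574, 1.351, 2.02, -0.536, 1.133, -0.535], (0.4218, -0.1859, 0.1509), (-1.569, -0.11, -2.985))
[-1.063  0.041  0.995  2.143  0.03   0.869  1.092] [ 0.455 -0.015  0.178] [-1.575 -0.121 -0.393]
actual ([-1.078, 0.052, 0.953, 2.137, 0.015, 0.857, 1.081], (0.4619, 0.0131, 0.1772), (-1.565, -0.129, -0.352))
```

```bash
sed -i 's/wr=.3/wr=1./' sim.py
cat > plan.py <<'E'
from sim import *
rng=np.random.default_rng(1)
import sys
q0=np.array(D[-1][0])
def run(segs,q):
    pen=0
    for (t,w,n) in segs:
        for _ in range(n):
            q=row(q,t,w,it=2)
        x,_=pose(q)
        pen+=10*max(0,.17-x[2])+10*max(0,x[2]-.45)+10*max(0,abs(x[1]-.05)-.3)
    return q,pen
def tilt(q):
    _,M=pose(q);a=M.apply([0,1,0]);return a[0],a[1]
def cost(q):
    a=tilt(q);return 8*np.hypot(*a)+2*abs(q[2]-.4)+ max(0,.1-q[1])*2+max(0,abs(q[6]-1)-.6)*.5
def rnd():
    return [(rng.uniform(-5,5,3)*np.array([1,1,.5]),rng.choice([-.18,0,.18]),int(rng.integers(2,8))) for _ in range(rng.integers(3,7))]
if __name__=="__main__":
    import time;t0=time.time();pool=[]
    while time.time()-t0<120:
        s=rnd();q,p=run(s,q0);pool.append((cost(q)+p,s))
    pool.sort(key=lambda z:z[0]);pool=pool[:6];print([round(c,2) for c,_ in pool])
    while time.time()-t0<480:
        c,s=pool[rng.integers(len(pool))]
        s2=[(np.clip(t+rng.normal(0,1,3)*(rng.random()<.6),-5.5,5.5),w if rng.random()<.8 else rng.choice([-.18,0,.18]),max(1,int(n+rng.integers(-1,2)))) for t,w,n in s]
        q,p=run(s2,q0);c2=cost(q)+p
        if c2<pool[-1][0]: pool[-1]=(c2,s2);pool.sort(key=lambda z:z[0])
    for c,s in pool[:2]:
        print(c);q=q0
        for t,w,n in s:
            q,_=run([(t,w,n)],q);print(n,t.round(1),w);show(q)
        print(tilt(q))
E
python3 -c "
from sim import *
q=D[-2][0]
for t,w in zip([[4,0,2],[5,0,2],[5,0,0],[5,0,0],[5,0,0],[0,0,0],[0,0,0],[0,0,0]],[.18]*8): q=row(q,t,w)
show(q)
import time;t=time.time();row(q,[1,1,1],.1);print(time.time()-t)"
timeout 560 python3 plan.py
```

```text
[-1.619 -0.494  1.455  1.805  0.368  1.258  2.578] [ 0.524 -0.1    0.299] [-1.634 -0.19   1.239]
0.019386768341064453
[np.float64(2.17), np.float64(2.19), np.float64(2.39), np.float64(2.48), np.float64(2.54), np.float64(2.67)]
0.05876328581327729
9 [-2.9 -3.8 -0.4] 0.18
[-1.869 -0.494  0.748  2.224  0.334  1.293  2.94 ] [0.239 0.208 0.25 ] [-1.582 -0.012  2.639]
5 [ 0.8 -5.1  2.3] -0.18
[-0.738 -0.487  0.425  2.069  0.194  1.519  2.94 ] [ 0.288 -0.019  0.358] [-1.573 -0.005  1.732]
3 [ 1.8  2.9 -3.8] 0.0
[-0.816 -0.235  0.447  2.18   0.106  1.172  2.884] [0.342 0.067 0.244] [-1.573 -0.005  1.732]
1 [ 1.6 -5.5 -1.7] -0.18
[-0.742 -0.202  0.538  2.189  0.111  1.125  2.865] [0.358 0.012 0.227] [-1.573 -0.005  1.552]
6 [ 2.5  4.2 -0.7] -0.18
[-0.876  0.309  0.403  1.803 -0.136  1.055  1.619] [0.505 0.264 0.185] [-1.573 -0.005  0.472]
(np.float64(0.005535448964152617), np.float64(-7.143250314112226e-05))
0.09100515875986513
9 [-2.9 -3.8 -0.4] 0.18
[-1.869 -0.494  0.748  2.224  0.334  1.293  2.94 ] [0.239 0.208 0.25 ] [-1.582 -0.012  2.639]
5 [ 0.8 -5.1  2.3] -0.18
[-0.738 -0.487  0.425  2.069  0.194  1.519  2.94 ] [ 0.288 -0.019  0.358] [-1.573 -0.005  1.732]
4 [ 1.8  2.9 -3.8] 0.0
[-0.841 -0.126  0.455  2.193  0.06   1.059  2.887] [0.36  0.095 0.206] [-1.573 -0.005  1.732]
1 [ 1.6 -5.5 -1.7] -0.18
[-0.765 -0.093  0.54   2.206  0.052  1.013  2.87 ] [0.376 0.04  0.189] [-1.573 -0.005  1.552]
6 [ 1.9  5.2 -0.1] -0.18
[-1.     0.38   0.402  1.717 -0.164  1.076  1.497] [0.492 0.354 0.182] [-1.573 -0.005  0.472]
(np.float64(0.005531734172859792), np.float64(-7.586504721207588e-05))
```

The simulation reproduces the behaviour and offers a recovery path that also removes the tilt. I'll run it in small chunks with checks.

```bash
cat > st.py <<'E'
from plant import r
import numpy as np
o=r.get_obs();print(np.round(o['q'],3),np.round(o['tool_pos'],3),np.round(o['eef_rot'],3))
E
python3 -m jog '{"gripper":[0,0,0,0],"translation":[[-2.9,-3.8,-0.4],[-2.9,-3.8,-0.4],[-2.9,-3.8,-0.4],[-2.9,-3.8,-0.4]],"twist":[0.18,0.18,0.18,0.18]}'; python3 st.py
```

```text
clock: 30.25
tool_pos: [0.4434, -0.0641, 0.3049]
eef_rot: [-1.652, -0.056, 1.763]
contact_force: [0.5, 0.5, -0.3]
width: -0.0003
[-1.425 -0.494  1.136  1.94   0.41   1.348  2.936] [ 0.443 -0.064  0.305] [-1.652 -0.056  1.763]
```

```bash
sed -i 's/^q0=.*/q0=np.array([-1.425,-.494,1.136,1.94,.41,1.348,2.936])/; s/-t0<120/-t0<80/; s/-t0<480/-t0<300/; s/2.94\]);*$/2.936])/' plan.py sim.py; sed -i 's/int(rng.integers(2,8))) for _ in range(rng.integers(3,7))/int(rng.integers(2,7))) for _ in range(rng.integers(2,5))/; s/10\*max(0,x\[2\]-.45)/10*max(0,x[2]-.45)+10*max(0,.33-x[0])+sum(n for _,_,n in segs)*.002/' plan.py; timeout 560 python3 plan.py
```

```text
[np.float64(1.26), np.float64(1.52), np.float64(1.53), np.float64(1.66), np.float64(1.66), np.float64(1.69)]
0.2912946809994822
4 [-5.5 -4.8  2.8] 0.0
[-0.922 -0.494  0.635  1.902  0.297  1.616  2.936] [ 0.333 -0.073  0.411] [-1.599e+00  1.000e-03  1.685e+00]
1 [ 1.6  3.4 -2.6] -0.18
[-0.89  -0.417  0.603  1.94   0.247  1.525  2.747] [ 0.349 -0.038  0.385] [-1.599e+00  1.000e-03  1.505e+00]
6 [ 2.4  4.9 -0.7] -0.18
[-0.909  0.171  0.399  1.602 -0.04   1.387  1.489] [0.494 0.259 0.346] [-1.599e+00  1.000e-03  4.240e-01]
(np.float64(0.010763527727278677), np.float64(-0.025882626301665324))
0.2912946809994822
4 [-5.5 -4.8  2.8] 0.0
[-0.922 -0.494  0.635  1.902  0.297  1.616  2.936] [ 0.333 -0.073  0.411] [-1.599e+00  1.000e-03  1.685e+00]
1 [ 1.6  3.4 -2.6] -0.18
[-0.89  -0.417  0.603  1.94   0.247  1.525  2.747] [ 0.349 -0.038  0.385] [-1.599e+00  1.000e-03  1.505e+00]
6 [ 2.4  4.9 -0.7] -0.18
[-0.909  0.171  0.399  1.602 -0.04   1.387  1.489] [0.494 0.259 0.346] [-1.599e+00  1.000e-03  4.240e-01]
(np.float64(0.010763527727278677), np.float64(-0.025882626301665324))
```

Good and short, so I'll run it. It ends at low joint 3 and almost no tilt.

```bash
python3 -m jog '{"gripper":[50,50,50,50],"translation":[[-5.5,-4.8,2.8],[-5.5,-4.8,2.8],[-5.5,-4.8,2.8],[-5.5,-4.8,2.8]],"twist":[0,0,0,0]}'; python3 st.py
```

```text
clock: 30.75
tool_pos: [0.3222, -0.1047, 0.393]
eef_rot: [-1.588, 0.041, 1.647]
contact_force: [0.0, -0.1, 0.3]
width: 0.0427
[-0.87  -0.494  0.631  1.933  0.327  1.608  2.936] [ 0.322 -0.105  0.393] [-1.588  0.041  1.647]
```

```bash
cat > go.py <<'E'
from sim import *
def goto(q,x,yaw,n):
    for i in range(n):
        X,M=pose(q);y=M.as_euler('xyz')[2];d=(yaw-y+np.pi)%(2*np.pi)-np.pi
        q=row(q,(np.array(x)-X)*100/(n-i),d/(n-i))
    show(q);return q
E
python3 - <<'E'
from go import *
q=[-0.87,-0.494,0.631,1.933,0.327,1.608,2.936]
q=goto(q,[.43,-.18,.25],1.33,4);q=goto(q,[.43,-.18,.01],1.33,6);q=goto(q,[.43,-.18,.18],1.33,6);q=goto(q,[.565,.16,.16],1.57,8);q=goto(q,[.565,.16,.09],1.57,3)
print('other: yaw -0.25')
q=[-0.87,-0.494,0.631,1.933,0.327,1.608,2.936]
q=goto(q,[.43,-.18,.25],-.25,12);q=goto(q,[.43,-.18,.01],-.25,6)
E
```

```text
[-1.397 -0.366  1.418  1.964  0.423  1.253  2.783] [ 0.43 -0.18  0.25] [-1.585  0.037  1.33 ]
[-1.432 -0.494  1.455  2.34   0.706  0.921  2.478] [ 0.36  -0.153  0.093] [-1.642  0.043  1.33 ]
[-1.47  -0.494  1.446  2.096  0.616  1.122  2.607] [ 0.43 -0.18  0.18] [-1.642  0.043  1.33 ]
[-2.185 -0.494  1.455  2.01   0.652  1.174  2.174] [0.486 0.134 0.213] [-1.703  0.026  1.571]
[-2.154 -0.494  1.455  2.137  0.726  1.028  2.098] [0.471 0.13  0.167] [-1.755  0.006  1.572]
other: yaw -0.25
[-0.526  0.096  0.887  1.925 -0.06   1.192  1.705] [ 0.43 -0.18  0.25] [-1.585  0.037 -0.25 ]
[-0.258  0.501  0.689  2.144 -0.464  0.692  2.064] [ 0.43 -0.18  0.01] [-1.585  0.037 -0.25 ]
```

The yaw 1.33 grasp would jam the arm. Instead I'll unwind to yaw -0.23 and grip plate B on its free far half, beyond plate A's end.

```bash
python3 -m jog '{"gripper":[50,50,50,50,50,50,50,50],"translation":[[1,-0.6,-0.8],[1,-0.7,-1.2],[1,-0.7,-1.2],[1,-0.7,-1.2],[1,-0.7,-1.2],[1,-0.7,-1.2],[1,-0.7,-1.2],[1,-0.7,-1.2]],"twist":[-0.17,-0.17,-0.17,-0.17,-0.17,-0.17,-0.17,-0.17]}'; python3 st.py;python3 -m jog '{"gripper":[50,50,50,50],"translation":[[1,-0.7,-2],[1,-0.5,-2],[1,-0.5,-2],[0,0,0]],"twist":[-0.17,-0.17,-0.12,0]}'; python3 st.py
```

```text
clock: 31.75
tool_pos: [0.4101, -0.1594, 0.3056]
eef_rot: [-1.601, 0.03, 0.247]
contact_force: [-0.2, -0.3, -0.2]
width: 0.0425
[-0.6   -0.077  0.802  1.908  0.099  1.303  1.992] [ 0.41  -0.159  0.306] [-1.601  0.03   0.247]
clock: 32.25
tool_pos: [0.4446, -0.176, 0.2448]
eef_rot: [-1.604, 0.028, -0.224]
contact_force: [0.8, -0.4, 0.2]
width: 0.0431
[-0.531  0.125  0.872  1.915 -0.065  1.17   1.711] [ 0.445 -0.176  0.245] [-1.604  0.028 -0.224]
```

```bash
python3 -m jog '{"gripper":[45,45,45,45,45,45],"translation":[[-0.2,-0.5,-5],[0,0,-5],[0,0,-5],[0,0,-4],[0,0,-1.5],[0,0,0]],"twist":[0,0,0,0,0,0]}'
python3 - <<'E'
from h import *
import st
c=snap("side"); i=c["img"][220:320,210:310]
cv2.imwrite(f'pics/s23.png',cv2.resize(i[:,:,::-1],None,fx=5,fy=5,interpolation=cv2.INTER_CUBIC))
E
```

```text
clock: 33.0
tool_pos: [0.451, -0.1782, 0.0415]
eef_rot: [-1.598, 0.013, -0.203]
contact_force: [-0.1, 0.2, 0.6]
width: 0.0384
[-0.311  0.453  0.709  2.109 -0.397  0.728  2.02 ] [ 0.451 -0.178  0.042] [-1.598  0.013 -0.203]
```

View pics/s23.png

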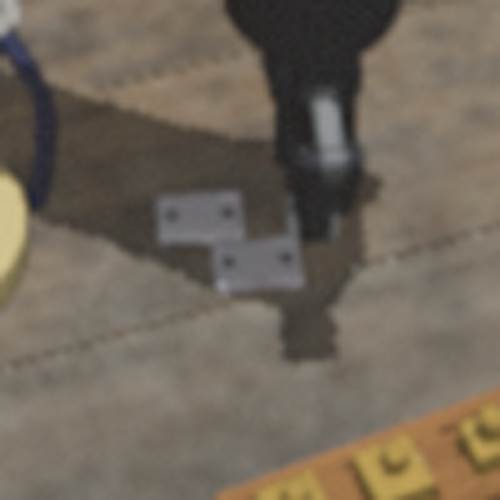

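```bash
python3 -m jog '{"gripper":[45,45,45,45],"translation":[[-1.1,-0.5,-1.5],[-0.1,-0.1,-0.6],[0,0,0],[0,0,0]],"twist":[-0.02,0,0,0]}'
python3 - <<'E'
from h import *
import st
c=snap("side"); i=c["img"][220:320,210:310]
cv2.imwrite(f'pics/s24.png',cv2.resize(i[:,:,::-1],None,fx=5,fy=5,interpolation=cv2.INTER_CUBIC))
E
```

```text
clock: 33.55
tool_pos: [0.4414, -0.1855, 0.0231]
eef_rot: [-1.597, 0.005, -0.224]
contact_force: [0.7, -0.7, -0.3]
width: 0.0381
[-0.273  0.473  0.686  2.138 -0.434  0.675  2.053] [ 0.441 -0.186  0.023] [-1.597  0.005 -0.224]
```

View pics/s24.png

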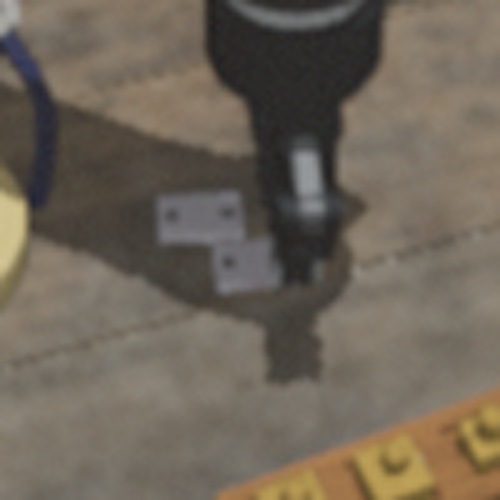

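```bash
python3 -m jog '{"gripper":[45,45,45],"translation":[[0,0.2,-0.8],[-0.1,0,-0.6],[0,0,0]],"twist":[0,0,0]}';python3 -m jog '{"gripper":[45,45],"translation":[[0,0,-0.5],[0,0,0]],"twist":[0,0]}'; python3 -m jog '{"gripper":[0,0,0,0,0],"translation":[[0,0,-0.1],[0,0,0],[0,0,0],[0,0,0],[0,0,0]],"twist":[0,0,0,0,0]}'
```

```text
clock: 33.98
tool_pos: [0.4408, -0.183, 0.0082]
eef_rot: [-1.597, 0.005, -0.223]
contact_force: [0.6, -0.7, -0.7]
width: 0.0381
clock: 34.22
tool_pos: [0.4408, -0.1831, 0.0027]
eef_rot: [-1.597, 0.005, -0.223]
contact_force: [1.0, 0.1, -0.5]
width: 0.039
clock: 34.85
tool_pos: [0.4411, -0.1831, 0.0025]
eef_rot: [-1.596, 0.005, -0.223]
contact_force: [-0.6, 1.2, 1.2]
width: 0.0221
```

```bash
python3 -m jog '{"gripper":[0,0,0,0,0,0,0,0],"translation":[[0,0,2],[0,0,5],[0,0,5],[0,0,5],[2,5,0],[2.5,6,0],[3,6,0],[3,6,0]],"twist":[0,0,0,0,0.03,0.04,0.04,0.04]}'; python3 st.py; python3 -m jog '{"gripper":[0,0,0,0],"translation":[[2.5,6,0],[1,4,0],[0,0,0],[0,0,0]],"twist":[0.04,0.03,0,0]}';python3 - <<'E'
from h import *
import st
c=snap("side"); i=c["img"][40:240,200:360]
cv2.imwrite(f'pics/s25.png',cv2.resize(i[:,:,::-1],None,fx=3,fy=3))
E
```

```text
clock: 35.85
tool_pos: [0.5409, 0.0375, 0.1785]
eef_rot: [-1.594, 0.001, -0.082]
contact_force: [-0.1, -1.8, -1.0]
width: 0.022
[-0.764  0.329  0.74   1.869 -0.228  1.041  1.555] [0.541 0.038 0.179] [-1.594e+00  1.000e-03 -8.200e-02]
clock: 36.35
tool_pos: [0.5754, 0.1426, 0.1767]
eef_rot: [-1.594, 0.001, -0.0]
contact_force: [-0.4, -0.4, 0.0]
width: 0.0221
[-0.841  0.42   0.673  1.75  -0.267  1.077  1.489] [0.575 0.143 0.177] [-1.594e+00  1.000e-03 -0.000e+00]
```

View pics/s25.png

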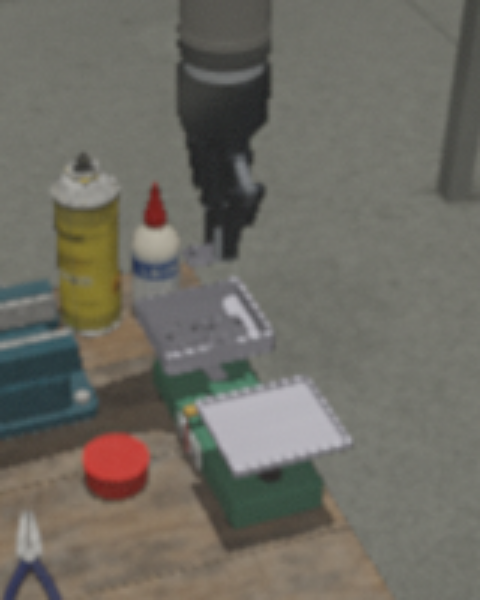

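Plate 3 is held at its end above the pan. I'll lower it onto the other two.

```bash
python3 -m jog '{"gripper":[0,0,0,0,0,0],"translation":[[0.2,1.4,-2],[0,0,-2.5],[0,0,-2],[0,0,-1],[0,0,0],[0,0,0]],"twist":[0,0,0,0,0,0]}'
```

```text
clock: 37.15
tool_pos: [0.5759, 0.155, 0.0961]
eef_rot: [-1.593, 0.003, -0.008]
contact_force: [-0.3, 0.0, 0.1]
width: 0.0221
```

```bash
python3 -m jog '{"gripper":[0,0],"translation":[[0.2,0.2,-0.4],[0,0,0]],"twist":[0,0]}';python3 -m jog '{"gripper":[0,0],"translation":[[0,0,-0.3],[0,0,0]],"twist":[0,0]}';python3 -m jog '{"gripper":[38,38,38,38,38,38],"translation":[[0,0,0],[0,0,0],[0,0,0],[0,0,3],[0,0,4],[0,0,0]],"twist":[0,0,0,0,0,0]}'
python3 - <<'E'
from h import *
c=snap("side"); i=c["img"][40:240,200:360]
cv2.imwrite(f'pics/s26.png',cv2.resize(i[:,:,::-1],None,fx=3,fy=3))
c=snap("top"); i=c["img"][130:260,185:385]
cv2.imwrite(f'pics/t26.png',cv2.resize(i[:,:,::-1],None,fx=4,fy=4))
E
```

```text
clock: 37.4
tool_pos: [0.5789, 0.1575, 0.093]
eef_rot: [-1.592, 0.001, -0.008]
contact_force: [0.6, -0.2, -0.3]
width: 0.0219
clock: 37.65
tool_pos: [0.5793, 0.1576, 0.0903]
eef_rot: [-1.592, -0.0, -0.008]
contact_force: [-1.2, 0.0, -1.0]
width: 0.0217
clock: 38.4
tool_pos: [0.5793, 0.1573, 0.1622]
eef_rot: [-1.592, 0.0, -0.008]
contact_force: [0.6, -0.1, -0.4]
width: 0.0323
```

View pics/s26.png

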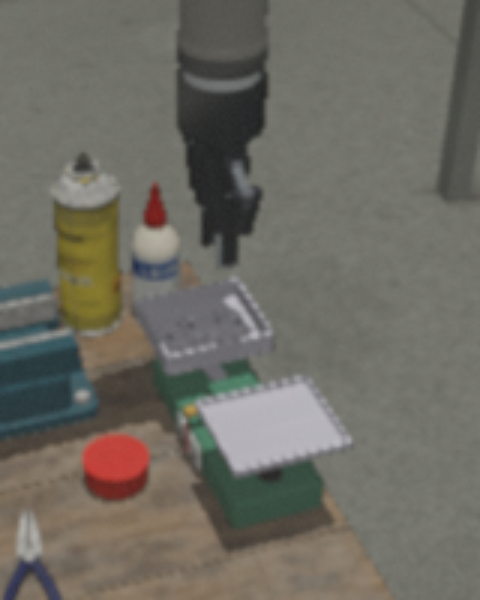

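View pics/t26.png

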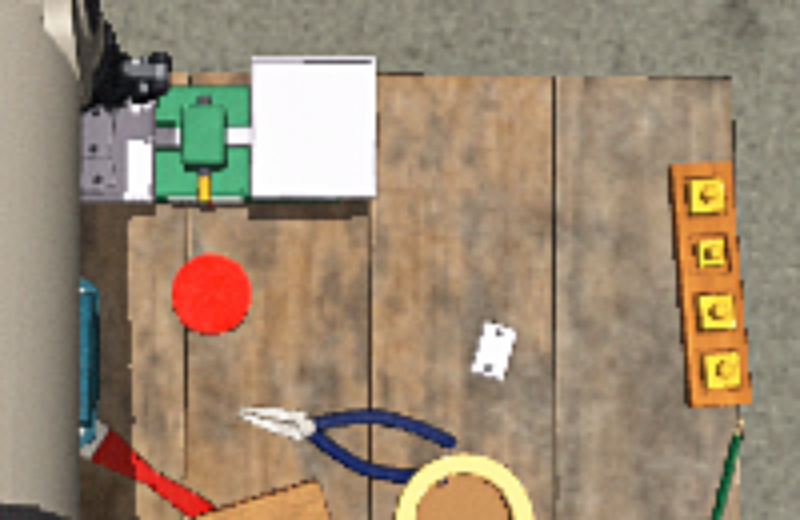

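Only plate A remains on the bench, at zoomed (493,350), i.e. world (0.411,-0.146). The arm's posture stays good.

```bash
python3 - <<'E'
from go import *
from plant import r
q=r.get_obs()['q'];show(q)
q=goto(q,[.43,-.13,.18],-.26,7);q=goto(q,[.412,-.1455,.01],-.26,6)
E
python3 -m jog '{"gripper":[50,50,50,50,50,50,50,50],"translation":[[0,-4,1],[-2,-5,0],[-3,-5,0],[-3,-5,0],[-3,-5,0],[-2.5,-3,0],[-0.5,0,0],[0,0,0]],"twist":[-0.04,-0.05,-0.05,-0.05,-0.05,0,0,0]}'; python3 st.py
```

```text
[-0.847  0.451  0.661  1.751 -0.288  1.056  1.475] [0.576 0.159 0.158] [-1.594  0.004 -0.005]
[-0.658  0.134  0.921  2.071 -0.097  0.996  1.623] [ 0.43 -0.13  0.18] [-1.594  0.004 -0.26 ]
[-0.365  0.448  0.717  2.235 -0.464  0.617  1.998] [ 0.412 -0.145  0.01 ] [-1.594  0.004 -0.26 ]
clock: 39.5
tool_pos: [0.4245, -0.1168, 0.1595]
eef_rot: [-1.599, 0.021, -0.252]
contact_force: [0.4, -0.2, -1.0]
width: 0.0427
[-0.654  0.159  0.887  2.101 -0.117  0.965  1.615] [ 0.425 -0.117  0.16 ] [-1.599  0.021 -0.252]
```

```bash
python3 -m jog '{"gripper":[45,45,45,45,45,45],"translation":[[-0.6,-2.8,-3],[-0.6,0,-4],[-0.6,0,-4],[-0.2,0,-1.5],[0,0,0],[0,0,0]],"twist":[0,0,0,0,0,0]}'
python3 - <<'E'
from h import *
import st
c=snap("side"); i=c["img"][220:320,200:300]
cv2.imwrite(f'pics/s27.png',cv2.resize(i[:,:,::-1],None,fx=5,fy=5,interpolation=cv2.INTER_CUBIC))
E
```

```text
clock: 40.25
tool_pos: [0.4107, -0.1388, 0.0292]
eef_rot: [-1.6, 0.02, -0.235]
contact_force: [-0.0, 0.5, 0.5]
width: 0.038
[-0.421  0.41   0.743  2.225 -0.4    0.665  1.941] [ 0.411 -0.139  0.029] [-1.6    0.02  -0.235]
```

View pics/s27.png

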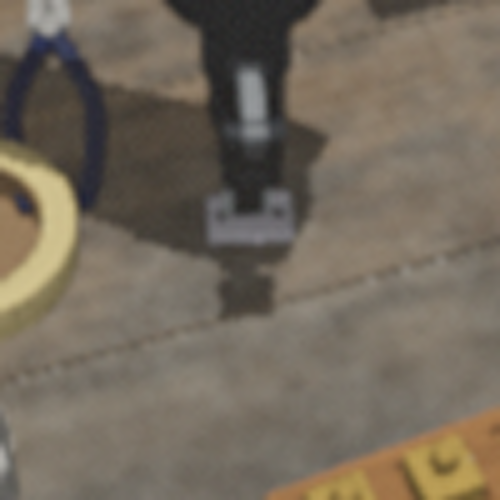

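```bash
python3 -m jog '{"gripper":[45,45,45,45],"translation":[[0.2,-0.7,-0.2],[0,0,-1],[-0.1,0,-0.6],[0,0,0]],"twist":[-0.02,0,0,0]}';python3 -m jog '{"gripper":[45,45],"translation":[[0,0,-0.5],[0,0,0]],"twist":[0,0]}'
```

```text
clock: 40.8
tool_pos: [0.4138, -0.1461, 0.0115]
eef_rot: [-1.599, 0.016, -0.255]
contact_force: [0.7, -0.1, -0.9]
width: 0.0383
clock: 41.05
tool_pos: [0.4136, -0.1461, 0.0061]
eef_rot: [-1.599, 0.016, -0.255]
contact_force: [-0.3, -0.6, 0.0]
width: 0.0384
```

```bash
python3 -m jog '{"gripper":[45,45,0,0,0,0,0],"translation":[[0,0,-0.4],[0,0,0],[0,0,0],[0,0,0],[0,0,0],[0,0,0],[0,0,0]],"twist":[0,0,0,0,0,0,0]}'; python3 -m jog '{"gripper":[0,0,0,0,0,0,0,0],"translation":[[0,0,2],[0,0,5],[0,0,5],[0,0,5],[2,4,0],[2.5,5,0],[3,6,0],[3,6,0]],"twist":[0,0,0,0,0.04,0.04,0.05,0.05]}'; python3 st.py; python3 -m jog '{"gripper":[0,0,0,0],"translation":[[3,6,0],[1,3,0],[0,0,0],[0,0,0]],"twist":[0.05,0.03,0,0]}';python3 - <<'E'
from h import *
import st
c=snap("side"); i=c["img"][40:240,200:360]
cv2.imwrite(f'pics/s28.png',cv2.resize(i[:,:,::-1],None,fx=3,fy=3))
E
```

```text
clock: 41.92
tool_pos: [0.4139, -0.146, 0.0024]
eef_rot: [-1.598, 0.015, -0.255]
contact_force: [0.1, -0.4, 0.5]
width: 0.0224
clock: 42.92
tool_pos: [0.5139, 0.0553, 0.1785]
eef_rot: [-1.594, 0.013, -0.082]
contact_force: [1.4, -0.1, -0.2]
width: 0.0224
[-0.861  0.296  0.792  1.917 -0.219  1.041  1.513] [0.514 0.055 0.178] [-1.594  0.013 -0.082]
clock: 43.42
tool_pos: [0.552, 0.1475, 0.1766]
eef_rot: [-1.594, 0.014, 0.009]
contact_force: [-0.5, -0.7, -0.9]
width: 0.0226
[-0.906  0.398  0.72   1.791 -0.271  1.079  1.49 ] [0.552 0.148 0.177] [-1.594  0.014  0.009]
```

View pics/s28.png

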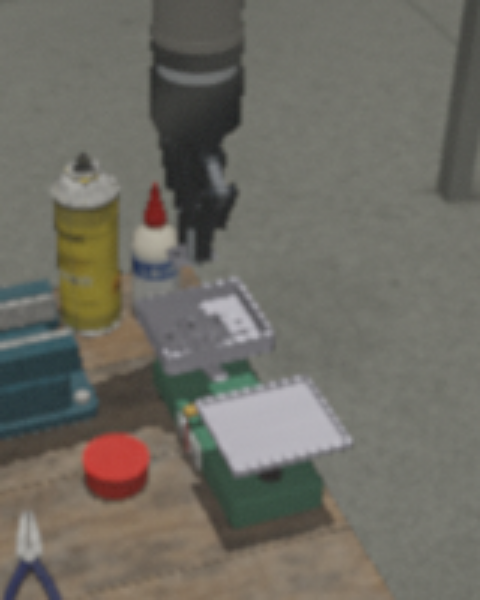

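```bash
python3 -m jog '{"gripper":[0,0,0,0,0,0],"translation":[[1.2,0.9,-2],[0,0,-2.5],[0,0,-2],[0,0,-0.6],[0,0,0],[0,0,0]],"twist":[0,0,0,0,0,0]}'
```

```text
clock: 44.22
tool_pos: [0.5642, 0.1482, 0.107]
eef_rot: [-1.593, 0.011, -0.005]
contact_force: [0.6, -0.5, -0.1]
width: 0.0222
```

```bash
python3 -m jog '{"gripper":[0,0,0],"translation":[[0.3,0.9,-0.5],[0,0,-0.4],[0,0,0]],"twist":[0,0,0]}';python3 -m jog '{"gripper":[0,0],"translation":[[0,0,-0.2],[0,0,0]],"twist":[0,0]}'
```

```text
clock: 44.6
tool_pos: [0.5683, 0.1586, 0.0987]
eef_rot: [-1.592, 0.009, -0.004]
contact_force: [-0.1, 0.1, 0.0]
width: 0.0222
clock: 44.85
tool_pos: [0.5683, 0.1586, 0.0966]
eef_rot: [-1.592, 0.009, -0.004]
contact_force: [-0.1, 0.7, -1.0]
width: 0.0218
```

```bash
python3 -m jog '{"gripper":[0,0],"translation":[[0,0,-0.2],[0,0,0]],"twist":[0,0]}';python3 -m jog '{"gripper":[38,38,38,38,38,38,38],"translation":[[0,0,0],[0,0,0],[0,0,0],[0,0,3],[0,0,4],[0,-6,0],[0,-6,0]],"twist":[0,0,0,0,0,0,0]}'
python3 - <<'E'
from h import *
import st
c=snap("side"); i=c["img"][90:240,210:360]
cv2.imwrite(f'pics/s29.png',cv2.resize(i[:,:,::-1],None,fx=4,fy=4))
c=snap("top","t29.png"); i=c["img"][130:260,185:385]
E
```

```text
clock: 45.1
tool_pos: [0.5683, 0.1584, 0.0945]
eef_rot: [-1.592, 0.009, -0.004]
contact_force: [0.2, -0.7, -1.6]
width: 0.0221
clock: 45.98
tool_pos: [0.5691, 0.0428, 0.1666]
eef_rot: [-1.59, 0.007, 0.009]
contact_force: [0.3, -0.8, 0.6]
width: 0.0326
[-0.733  0.406  0.737  1.813 -0.289  1.047  1.69 ] [0.569 0.043 0.167] [-1.59   0.007  0.009]
```

View pics/s29.png

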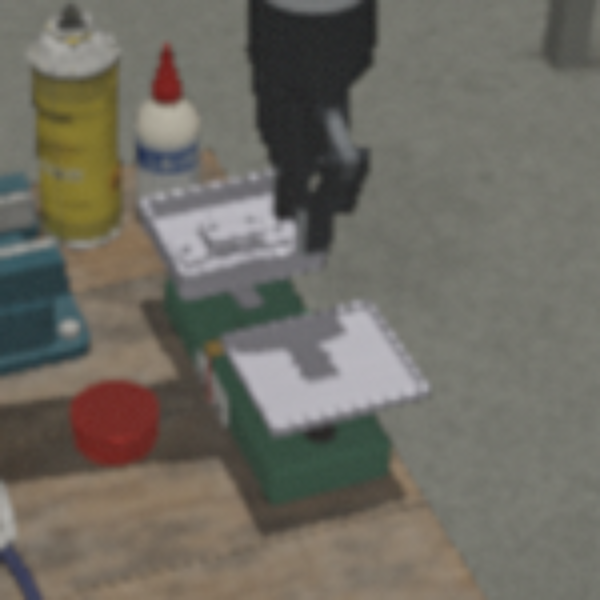

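View pics/t29.png

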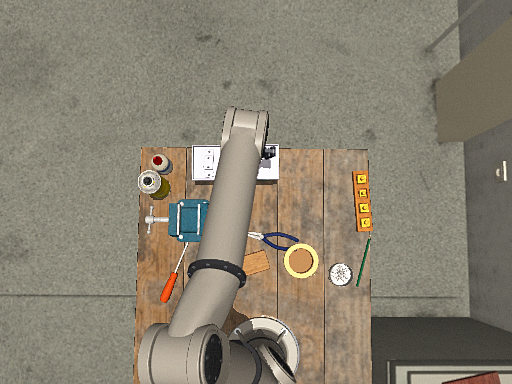

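All 4 plates lie in the left pan with none left on the bench. That makes about 200 g, so two 100 g weights. Locating the knobs in both views.

Run:
```python
from h import *
t=snap("top");s=snap("side")
cv2.imwrite('pics/kt.png',cv2.resize(t["img"][165:240,345:385,::-1],None,fx=8,fy=8,interpolation=cv2.INTER_NEAREST))
cv2.imwrite('pics/ks.png',cv2.resize(s["img"][285:345,245:345,::-1],None,fx=8,fy=8,interpolation=cv2.INTER_NEAREST))
for k in([.5293,-.3088],[.4849,-.3081],[.4408,-.312],[.3969,-.3151]):
    print(proj(t,k+[.043]).round(1),proj(s,k+[.043]).round(1))
```

```text
[362.7 178.3] [326.5 295.7]
[362.7 192.8] [307.1 301.4]
[364.2 207.3] [288.2 309. ]
[365.5 221.8] [268.7 316.4]
```

View pics/kt.png

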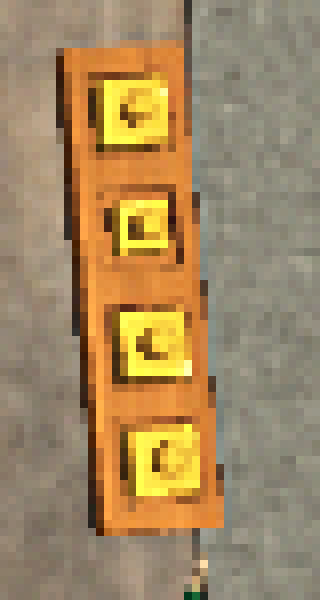

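View pics/ks.png

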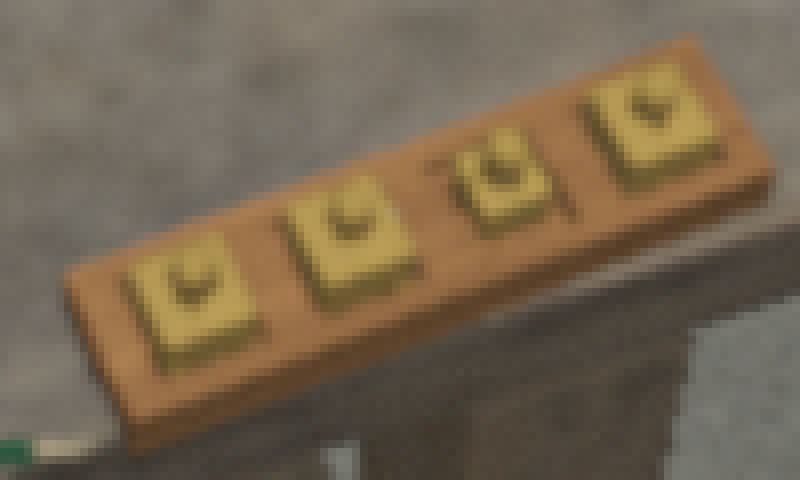

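```bash
python3 - <<'E'
from go import *
from plant import r
q=r.get_obs()['q'];show(q)
q=goto(q,[.53,-.309,.18],.07,8);q=goto(q,[.53,-.309,.03],.07,6);q=goto(q,[.53,-.309,.18],.07,6);q=goto(q,[.55,0,.18],.0,8)
E
python3 -m jog '{"gripper":[30,30,30,30,30,30,30,30],"translation":[[0,-4,0],[-0.5,-5.5,0],[-0.5,-5.5,0],[-0.5,-5.5,0],[-1,-5.5,0],[-1,-5,0],[0,-3,0],[0,0,0]],"twist":[0.01,0.01,0.01,0.01,0.01,0.01,0,0]}'; python3 st.py
```

```text
[-0.733  0.407  0.737  1.813 -0.29   1.047  1.687] [0.569 0.044 0.165] [-1.589  0.005  0.005]
[-0.116  0.477  0.771  1.704 -0.347  1.103  2.394] [ 0.53  -0.309  0.18 ] [-1.589  0.005  0.07 ]
[-0.023  0.652  0.654  1.813 -0.49   0.843  2.5  ] [ 0.53  -0.309  0.03 ] [-1.589  0.005  0.07 ]
[-0.117  0.478  0.773  1.704 -0.348  1.103  2.395] [ 0.53  -0.309  0.18 ] [-1.589  0.005  0.07 ]
[-0.704  0.353  0.772  1.848 -0.259  1.057  1.737] [ 0.55 -0.    0.18] [-1.589  0.005  0.   ]
clock: 47.18
tool_pos: [0.5388, -0.2881, 0.1638]
eef_rot: [-1.583, 0.007, 0.095]
contact_force: [-0.2, 1.2, -0.5]
width: 0.0258
[-0.132  0.484  0.74   1.726 -0.35   1.071  2.387] [ 0.539 -0.288  0.164] [-1.583  0.007  0.095]
```

Posture is good. Going over the far weight (0.529,-0.309).

```bash
python3 -m jog '{"gripper":[30,30,30,30,30],"translation":[[-1.1,-2,-3],[0,0,-4],[0,0,-1.5],[0,0,0],[0,0,0]],"twist":[-0.02,0,0,0,0]}'; python3 st.py
```

```text
clock: 47.8
tool_pos: [0.5352, -0.2982, 0.0773]
eef_rot: [-1.578, 0.002, 0.09]
contact_force: [-0.1, 0.4, 0.7]
width: 0.0255
[-0.059  0.584  0.675  1.793 -0.439  0.919  2.468] [ 0.535 -0.298  0.077] [-1.578  0.002  0.09 ]
```

```bash
python3 -m jog '{"gripper":[30,30,30,30],"translation":[[-0.6,-1.1,-1],[0,0,-1],[0,0,0],[0,0,0]],"twist":[-0.02,0,0,0]}'
python3 - <<'E'
from h import *
import st
c=snap("side"); i=c["img"][225:345,245:365]
cv2.imwrite(f'pics/s30.png',cv2.resize(i[:,:,::-1],None,fx=5,fy=5,interpolation=cv2.INTER_CUBIC))
c=snap("top"); i=c["img"][150:240,310:390]
cv2.imwrite(f'pics/t30.png',cv2.resize(i[:,:,::-1],None,fx=5,fy=5,interpolation=cv2.INTER_CUBIC))
E
```

```text
clock: 48.3
tool_pos: [0.5301, -0.3109, 0.0584]
eef_rot: [-1.58, -0.001, 0.069]
contact_force: [0.6, -0.2, 0.2]
width: 0.0256
[-0.027  0.61   0.663  1.803 -0.464  0.884  2.487] [ 0.53  -0.311  0.058] [-1.58e+00 -1.00e-03  6.90e-02]
```

View pics/s30.png

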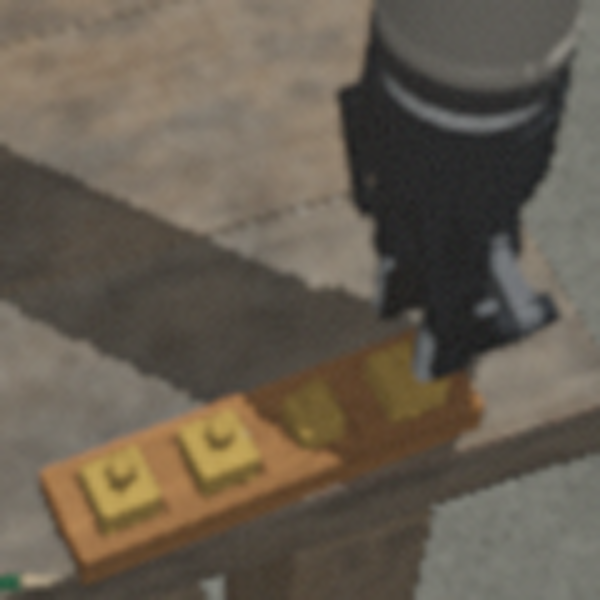

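View pics/t30.png

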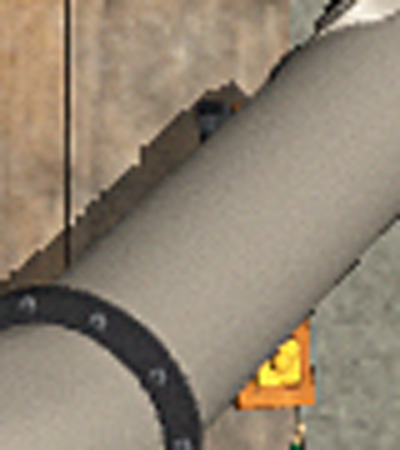

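```bash
python3 -m jog '{"gripper":[30,30,30,30],"translation":[[-0.1,0.2,-1.2],[0,0,-0.7],[0,0,-0.4],[0,0,0]],"twist":[0,0,0,0]}';python3 -m jog '{"gripper":[30,0,0,0,0,0],"translation":[[0,0,-0.2],[0,0,0],[0,0,0],[0,0,0],[0,0,0],[0,0,0]],"twist":[0,0,0,0,0,0]}'
```

```text
clock: 48.9
tool_pos: [0.5292, -0.3078, 0.0334]
eef_rot: [-1.579, -0.001, 0.07]
contact_force: [-0.5, 0.2, -0.2]
width: 0.0258
clock: 49.65
tool_pos: [0.5292, -0.3079, 0.0315]
eef_rot: [-1.579, -0.001, 0.07]
contact_force: [0.1, -0.5, -1.7]
width: 0.0088
```

```bash
python3 -m jog '{"gripper":[0,0,0,0,0,0],"translation":[[0,0,1],[0,0,2],[0,0,4],[0,0,5],[0,0,4],[0,0,0]],"twist":[0,0,0,0,0,0]}'
python3 - <<'E'
from h import *
import st
c=snap("side"); i=c["img"][185:345,215:365]
cv2.imwrite(f'pics/s31.png',cv2.resize(i[:,:,::-1],None,fx=4,fy=3.7,interpolation=cv2.INTER_CUBIC))
E
```

```text
clock: 50.4
tool_pos: [0.529, -0.3092, 0.2031]
eef_rot: [-1.582, -0.006, 0.068]
contact_force: [0.1, -0.3, -1.4]
width: 0.0087
[-0.117  0.445  0.774  1.688 -0.333  1.134  2.386] [ 0.529 -0.309  0.203] [-1.582 -0.006  0.068]
```

View pics/s31.png

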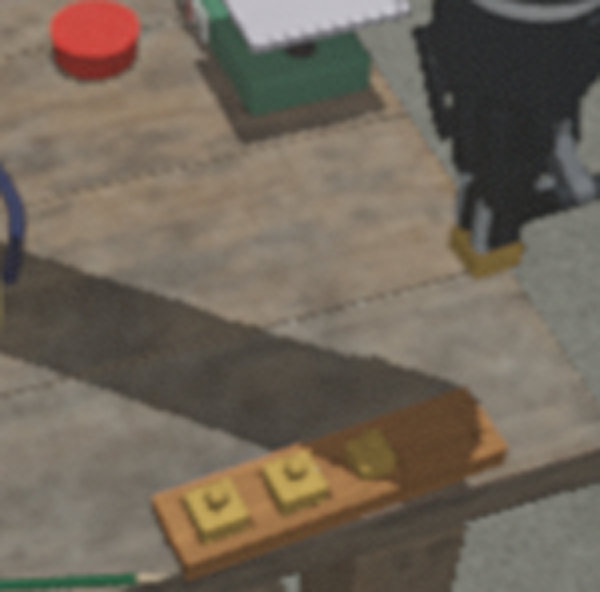

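```bash
python3 -m jog '{"gripper":[0,0,0,0,0,0,0,0],"translation":[[0.5,4,0],[1,5,0],[1,5.5,0],[1,5.5,0],[1,5,0],[1,3.5,0],[0,0,0],[0,0,0]],"twist":[-0.01,-0.01,-0.01,-0.01,-0.01,0,0,0]}'; python3 st.py
```

```text
clock: 51.45
tool_pos: [0.5744, -0.0136, 0.1934]
eef_rot: [-1.58, 0.014, 0.012]
contact_force: [-0.2, -1.0, -1.0]
width: 0.0087
[-0.637  0.388  0.749  1.771 -0.28   1.11   1.788] [ 0.574 -0.014  0.193] [-1.58   0.014  0.012]
```

```bash
python3 -m jog '{"gripper":[0,0,0,0,0,0],"translation":[[1.2,1,-2],[0,0,-2.5],[0,0,-2],[0,0,-0.5],[0,0,0],[0,0,0]],"twist":[0,0,0,0,0,0]}'
python3 - <<'E'
from h import *
import st
c=snap("side"); i=c["img"][120:240,230:350]
cv2.imwrite(f'pics/s32.png',cv2.resize(i[:,:,::-1],None,fx=5,fy=5,interpolation=cv2.INTER_CUBIC))
E
```

```text
clock: 52.2
tool_pos: [0.5846, -0.0125, 0.122]
eef_rot: [-1.583, 0.015, -0.001]
contact_force: [0.3, 0.5, -0.5]
width: 0.0085
[-0.589  0.489  0.702  1.815 -0.357  0.987  1.83 ] [ 0.585 -0.012  0.122] [-1.583e+00  1.500e-02 -1.000e-03]
```

View pics/s32.png

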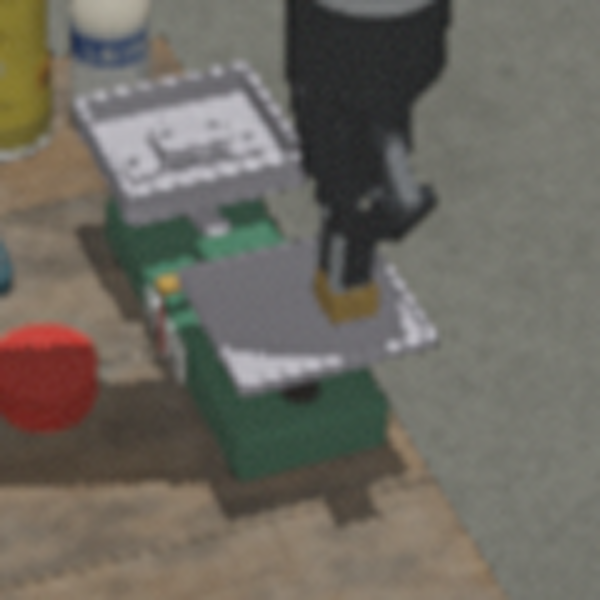

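```bash
python3 -m jog '{"gripper":[0,0],"translation":[[0.2,0.5,-0.3],[0,0,0]],"twist":[0,0]}';python3 -m jog '{"gripper":[0,0],"translation":[[0,0,-0.3],[0,0,0]],"twist":[0,0]}'
```

```text
clock: 52.5
tool_pos: [0.5876, -0.0068, 0.12]
eef_rot: [-1.582, 0.013, -0.0]
contact_force: [-0.6, -0.2, -1.2]
width: 0.0086
clock: 52.75
tool_pos: [0.5878, -0.0065, 0.1169]
eef_rot: [-1.582, 0.012, 0.0]
contact_force: [-0.4, -0.5, -1.2]
width: 0.0086
```

```bash
python3 -m jog '{"gripper":[0,0],"translation":[[0,0,-0.2],[0,0,0]],"twist":[0,0]}'
```

```text
clock: 53.0
tool_pos: [0.588, -0.0067, 0.1152]
eef_rot: [-1.582, 0.012, 0.0]
contact_force: [-0.9, 1.0, 0.6]
width: 0.0086
```

```bash
python3 -m jog '{"gripper":[30,30,30,30,30,30,30],"translation":[[0,0,0],[0,0,0],[0,0,0],[0,0,2],[0,0,4],[0,0,2],[0,0,0]],"twist":[0,0,0,0,0,0,0]}'
python3 - <<'E'
from h import *
import st
c=snap("side"); i=c["img"][120:240,230:350]
cv2.imwrite(f'pics/s33.png',cv2.resize(i[:,:,::-1],None,fx=5,fy=5,interpolation=cv2.INTER_CUBIC))
E
```

```text
clock: 53.88
tool_pos: [0.5889, -0.0074, 0.2016]
eef_rot: [-1.582, 0.008, -0.001]
contact_force: [0.6, -0.3, 0.0]
width: 0.0257
[-0.639  0.405  0.751  1.732 -0.289  1.131  1.769] [ 0.589 -0.007  0.202] [-1.582e+00  8.000e-03 -1.000e-03]
```

View pics/s33.png

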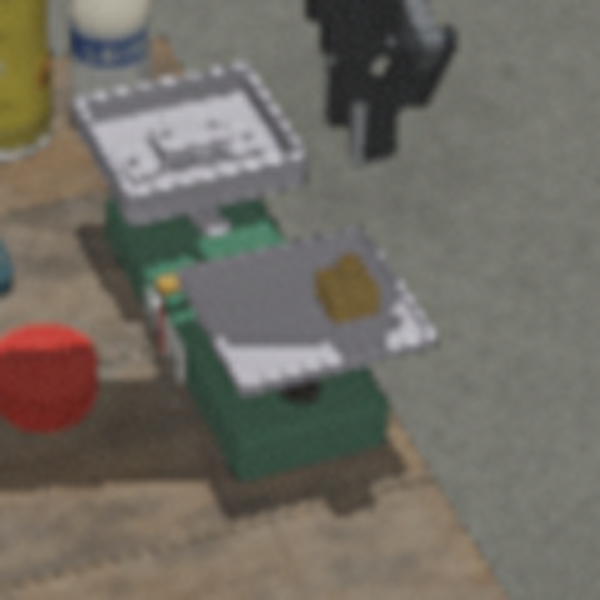

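The first weight stands on the pan. Now the second 100 g weight, W3 at (0.441,-0.313).

```bash
python3 -m jog '{"gripper":[30,30,30,30,30,30,30,30],"translation":[[-1,-4,0],[-2,-5.5,0],[-2,-5.5,0],[-2.5,-5.5,0],[-3,-5,0],[-3,-4.5,0],[-1,0,0],[0,0,0]],"twist":[0.01,0.01,0.01,0.01,0.01,0.01,0,0]}'; python3 st.py
```

```text
clock: 54.92
tool_pos: [0.4342, -0.3114, 0.195]
eef_rot: [-1.58, 0.018, 0.065]
contact_force: [0.9, 0.8, -0.3]
width: 0.0255
[-0.156  0.318  0.841  1.867 -0.246  1.079  2.415] [ 0.434 -0.311  0.195] [-1.58   0.018  0.065]
```

```bash
python3 -m jog '{"gripper":[30,30,30,30,30,30],"translation":[[0,0,-4],[0,0,-4],[0,0,-4],[0,0,-1],[0,0,0],[0,0,0]],"twist":[0,0,0,0,0,0]}'; python3 st.py
```

```text
clock: 55.68
tool_pos: [0.443, -0.3041, 0.0622]
eef_rot: [-1.579, 0.012, 0.081]
contact_force: [-0.5, -0.1, 0.1]
width: 0.0254
[-0.048  0.5    0.715  1.98  -0.423  0.822  2.553] [ 0.443 -0.304  0.062] [-1.579  0.012  0.081]
```

```bash
python3 -m jog '{"gripper":[30,30,30,30],"translation":[[-0.3,-0.9,-0.7],[0,0,0],[0,0,-0.5],[0,0,0]],"twist":[-0.01,0,0,0]}'
python3 - <<'E'
from h import *
import st
c=snap("side"); i=c["img"][245:345,225:325]
cv2.imwrite(f'pics/s34.png',cv2.resize(i[:,:,::-1],None,fx=6,fy=6,interpolation=cv2.INTER_CUBIC))
E
```

```text
clock: 56.18
tool_pos: [0.4415, -0.3151, 0.0522]
eef_rot: [-1.582, 0.008, 0.07]
contact_force: [0.1, 0.7, 0.5]
width: 0.0253
[-0.016  0.52   0.702  1.978 -0.443  0.802  2.577] [ 0.442 -0.315  0.052] [-1.582  0.008  0.07 ]
```

View pics/s34.png

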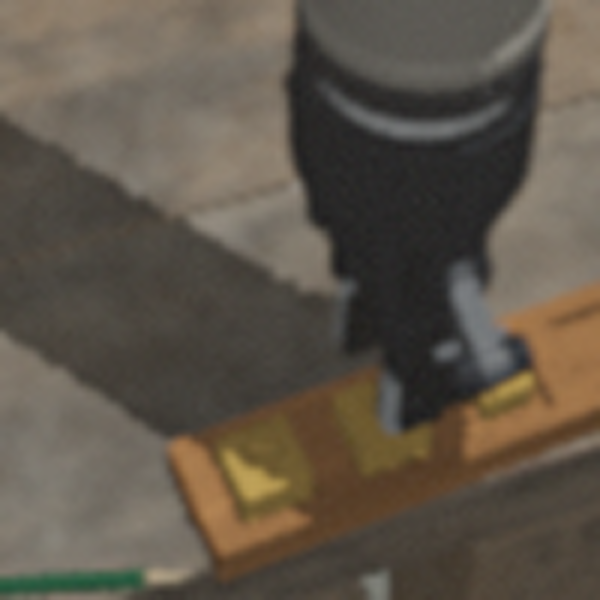

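```bash
python3 -m jog '{"gripper":[30,30,30,30],"translation":[[-0.1,0.2,-0.9],[0,0,-0.6],[0,0,-0.3],[0,0,0]],"twist":[0,0,0,0]}';python3 -m jog '{"gripper":[30,0,0,0,0,0],"translation":[[0,0,-0.2],[0,0,0],[0,0,0],[0,0,0],[0,0,0],[0,0,0]],"twist":[0,0,0,0,0,0]}'
```

```text
clock: 56.72
tool_pos: [0.4405, -0.3126, 0.0327]
eef_rot: [-1.581, 0.008, 0.07]
contact_force: [-1.0, -0.5, -0.2]
width: 0.0253
clock: 57.48
tool_pos: [0.4406, -0.3129, 0.0309]
eef_rot: [-1.582, 0.008, 0.07]
contact_force: [-0.1, -1.5, -1.5]
width: 0.0087
```

```bash
python3 -m jog '{"gripper":[0,0,0,0,0,0],"translation":[[0,0,1],[0,0,2],[0,0,4],[0,0,5],[0,0,5],[0,0,0]],"twist":[0,0,0,0,0,0]}';python3 -m jog '{"gripper":[0,0,0,0,0,0,0,0],"translation":[[1,4,0],[2,5,0],[2,5.5,0],[2,5.5,0],[2,5,0],[1,4,0],[0,0,0],[0,0,0]],"twist":[-0.01,-0.01,-0.01,-0.01,-0.01,0,0,0]}'
python3 - <<'E'
from h import *
import st
c=snap("side"); i=c["img"][100:240,220:350]
cv2.imwrite(f'pics/s35.png',cv2.resize(i[:,:,::-1],None,fx=4,fy=4,interpolation=cv2.INTER_CUBIC))
E
```

```text
clock: 58.22
tool_pos: [0.4394, -0.3128, 0.2084]
eef_rot: [-1.581, 0.007, 0.068]
contact_force: [-0.9, 0.4, -1.2]
width: 0.0088
clock: 59.22
tool_pos: [0.5348, -0.0138, 0.2046]
eef_rot: [-1.582, 0.014, 0.012]
contact_force: [-0.3, -0.1, -0.8]
width: 0.0088
[-0.687  0.291  0.76   1.849 -0.21   1.101  1.732] [ 0.535 -0.014  0.205] [-1.582  0.014  0.012]
```

View pics/s35.png

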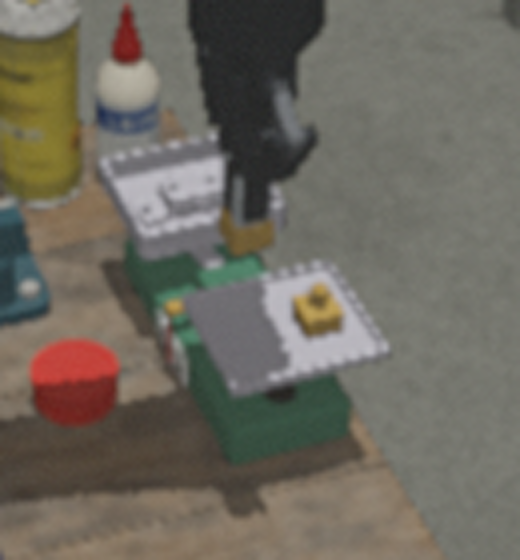

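```bash
python3 -m jog '{"gripper":[0,0,0,0,0,0],"translation":[[0.5,1.2,-2.5],[0,0,-3],[0,0,-2],[0,0,-0.5],[0,0,0],[0,0,0]],"twist":[0,0,0,0,0,0]}';python3 st.py
```

```text
clock: 60.02
tool_pos: [0.5393, -0.0092, 0.1242]
eef_rot: [-1.581, 0.011, -0.002]
contact_force: [0.0, -0.3, -0.3]
width: 0.0084
[-0.636  0.4    0.711  1.923 -0.305  0.942  1.789] [ 0.539 -0.009  0.124] [-1.581  0.011 -0.002]
```

```bash
python3 -m jog '{"gripper":[0,0],"translation":[[0.3,0.3,-0.4],[0,0,0]],"twist":[0,0]}';python3 -m jog '{"gripper":[0,0],"translation":[[0,0,-0.3],[0,0,0]],"twist":[0,0]}';python3 -m jog '{"gripper":[0,0],"translation":[[0,0,-0.2],[0,0,0]],"twist":[0,0]}'
```

```text
clock: 60.28
tool_pos: [0.5435, -0.0059, 0.1212]
eef_rot: [-1.581, 0.009, -0.002]
contact_force: [0.8, 0.5, -1.8]
width: 0.0089
clock: 60.52
tool_pos: [0.5437, -0.0057, 0.1183]
eef_rot: [-1.581, 0.008, -0.001]
contact_force: [-0.6, 0.2, -1.9]
width: 0.0089
clock: 60.78
tool_pos: [0.5436, -0.0057, 0.1161]
eef_rot: [-1.581, 0.009, -0.001]
contact_force: [-0.5, 0.4, -1.3]
width: 0.0088
```

```bash
python3 -m jog '{"gripper":[0,0],"translation":[[0,0,-0.2],[0,0,0]],"twist":[0,0]}';python3 -m jog '{"gripper":[30,30,30,30,30,30,30],"translation":[[0,0,0],[0,0,0],[0,0,0],[0,0,2],[0,0,4],[0,0,4],[0,0,0]],"twist":[0,0,0,0,0,0,0]}'; python3 -m jog '{"gripper":[30,30,30,30,30,30,30,30],"translation":[[-3,0,0],[-4,-2,0],[-3,-5,0],[0,-5,0],[0,-3,0],[0,0,0],[0,0,0],[0,0,0]],"twist":[0,0,0,0,0,0,0,0]}'; python3 -m jog '{"gripper":[30,30,30,30,30,30,30,30],"translation":[[0,0,0],[0,0,0],[0,0,0],[0,0,0],[0,0,0],[0,0,0],[0,0,0],[0,0,0]],"twist":[0,0,0,0,0,0,0,0]}'
python3 - <<'E'
from h import *
import st
c=snap("side"); i=c["img"][100:240,220:350]
cv2.imwrite(f'pics/s36.png',cv2.resize(i[:,:,::-1],None,fx=4,fy=4,interpolation=cv2.INTER_CUBIC))
c=snap("top","t36.png")
cv2.imwrite('pics/t36z.png',cv2.resize(c["img"][140:200,185:285,::-1],None,fx=7,fy=7,interpolation=cv2.INTER_CUBIC))
E
```

```text
clock: 61.02
tool_pos: [0.5438, -0.0058, 0.1141]
eef_rot: [-1.581, 0.008, -0.001]
contact_force: [0.1, -0.6, -0.9]
width: 0.0089
clock: 61.9
tool_pos: [0.5435, -0.006, 0.217]
eef_rot: [-1.581, 0.008, -0.002]
contact_force: [0.2, -0.2, -0.3]
width: 0.0253
clock: 62.9
tool_pos: [0.4368, -0.1553, 0.2116]
eef_rot: [-1.578, 0.015, 0.005]
contact_force: [-1.1, 1.0, 0.6]
width: 0.0255
clock: 63.9
tool_pos: [0.4374, -0.1531, 0.2115]
eef_rot: [-1.578, 0.015, 0.009]
contact_force: [0.3, -0.5, -0.3]
width: 0.0256
[-0.604  0.126  0.917  1.998 -0.1    1.082  1.937] [ 0.437 -0.153  0.211] [-1.578  0.015  0.009]
```

View pics/s36.png

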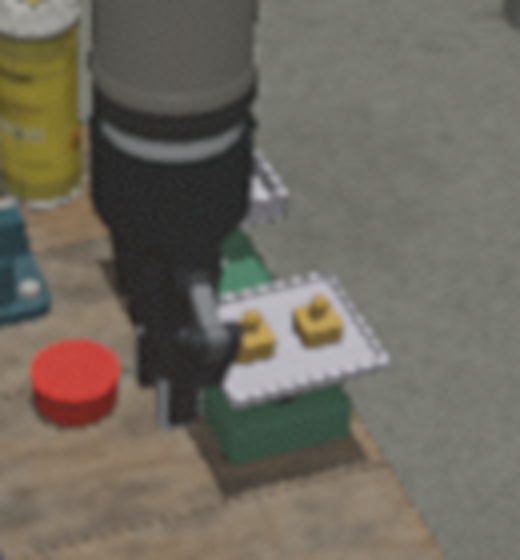

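View pics/t36z.png

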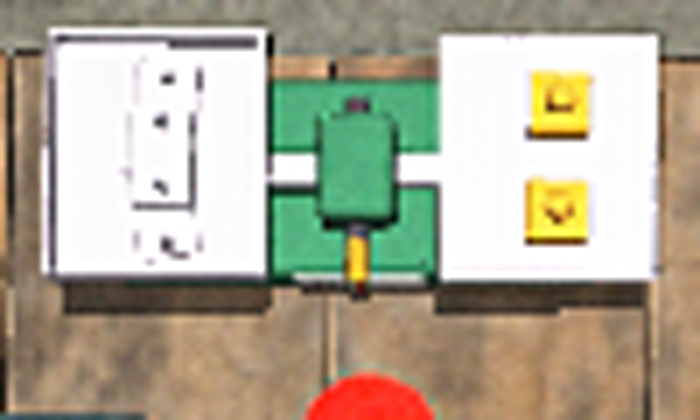

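View pics/t36.png

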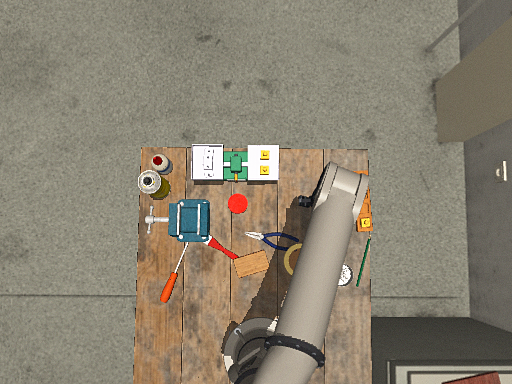

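Both weights are on the right pan and the needle tip looks central in the top view. I'll move the arm aside to view the dial.

```bash
python3 -m jog '{"gripper":[30,30,30,30,30,30,30,30],"translation":[[1,-5,2],[1,-5,2],[0,-5,0],[0,-3,0],[0,0,0],[0,0,0],[0,0,0],[0,0,0]],"twist":[0,0,0,0,0,0,0,0]}'
python3 - <<'E'
from h import *
import st
c=snap("side","s37.png"); i=c["img"][120:230,225:345]
cv2.imwrite(f'pics/s37z.png',cv2.resize(i[:,:,::-1],None,fx=6,fy=5,interpolation=cv2.INTER_CUBIC))
t=snap("top")
im=t["img"][:,:,::-1];h=cv2.cvtColor(im,cv2.COLOR_BGR2HSV)
# pan widths (apparent) / heights via triangulating pan outer corners is crude; dump dial zooms
cv2.imwrite('pics/dial.png',cv2.resize(np.hstack([im[160:190,220:255],np.zeros((30,2,3),np.uint8),c["img"][165:195,258:293,::-1]]),None,fx=10,fy=10,interpolation=cv2.INTER_NEAREST))
E
```

```text
clock: 65.0
tool_pos: [0.4591, -0.3329, 0.2517]
eef_rot: [-1.575, 0.016, 0.02]
contact_force: [-0.0, -0.2, 0.5]
width: 0.0255
[-0.187  0.362  0.944  1.721 -0.295  1.226  2.422] [ 0.459 -0.333  0.252] [-1.575  0.016  0.02 ]
```

View pics/s37z.png

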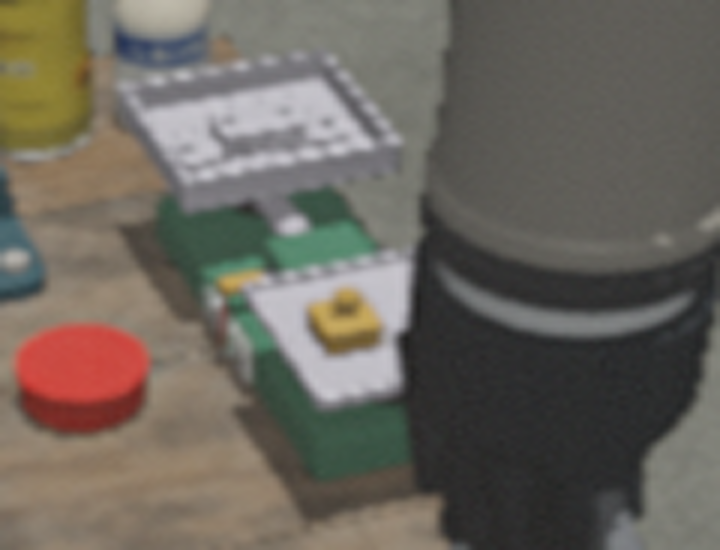

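View pics/dial.png

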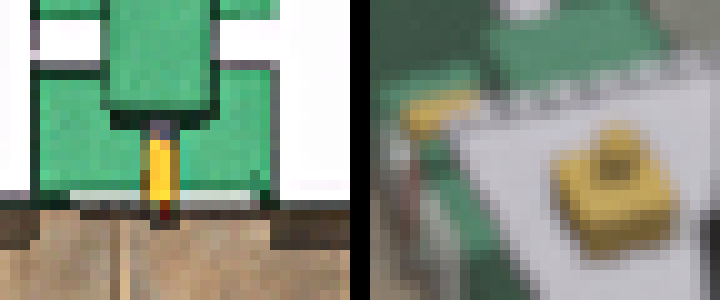

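The dial is hard to read directly. I'll quantify the tilt by tracking pan heights in the side view between known states: left-stop (-0.12) and cap-only (about +0.04).

Run:
```python
from h import *
c=snap("side")
cur=c["img"][:,:,::-1]
up=lambda im:cv2.resize(im,None,fx=5,fy=5,interpolation=cv2.INTER_CUBIC)
ref=cv2.imread('pics/s33.png')            # crop rows120:240 cols230:350 x5, left stop
now=up(cur[120:240,230:350]);ini=up(cv2.imread('pics/side0.png')[120:240,230:350])
g=lambda a:cv2.cvtColor(a,cv2.COLOR_BGR2GRAY)
for nm,(x0,y0,x1,y1) in dict(Lfront=(70,60,310,225),Lcorner=(70,80,180,225),Rcorner=(175,250,270,400),house=(100,190,250,260)).items():
    tpl=g(ref)[y0:y1,x0:x1]
    for n2,im in(("now",now),("ini",ini)):
        res=cv2.matchTemplate(g(im),tpl,cv2.TM_CCOEFF_NORMED);_,v,_,l=cv2.minMaxLoc(res)
        print(nm,n2,round(v,3),((l[0]-x0)/5,(l[1]-y0)/5))
for nm,p in(("L",[.513,.112]),("R",[.516,.042])):
    for tl in(-.12,-.045,0,.042,.045):
        z=(.106 if nm=="L" else .092)+(.082*tl if nm=="L" else -.082*tl)
        print(nm,tl,proj(c,p+[z]).round(2))
cv2.imwrite('pics/now.png',now)
```

```text
Lfront now 0.948 (0.2, -2.8)
Lfront ini 0.88 (0.0, -3.8)
Lcorner now 0.967 (0.2, -2.6)
Lcorner ini 0.897 (0.2, -3.6)
Rcorner now 0.741 (0.2, 2.4)
Rcorner ini 0.681 (20.6, -18.0)
house now 0.891 (0.0, -2.2)
house ini 0.81 (-0.2, -3.4)
L -0.12 [254.71 159.01]
L -0.045 [254.69 157.21]
L 0 [254.68 156.13]
L 0.042 [254.67 155.11]
L 0.045 [254.67 155.04]
R -0.12 [264.64 173.3 ]
R -0.045 [264.62 175.11]
R 0 [264.6 176.2]
R 0.042 [264.59 177.2 ]
R 0.045 [264.59 177.27]
```

View pics/now.png

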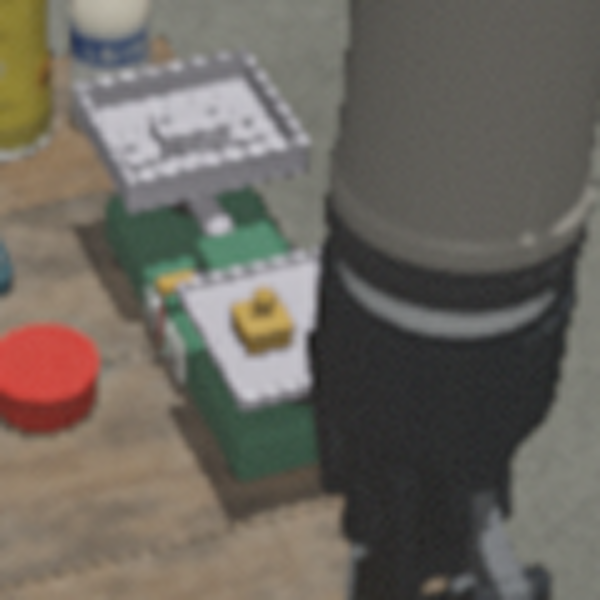

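The pan shifts from the left stop are -2.7 px (left) and +2.4 px (right), against about ±2.9 px expected for level. That puts the tilt at -0.01 to -0.02 rad, within ±0.045. The plates are in the pan, the cap is on the bench, the bottle is untouched and the arm is clear, so I'm handing in.

```bash
python3 -c "
from plant import r
print(r.get_obs()['contact_force']);print(r.close_job())"
```

```text
[ 0.06317026  0.03006739 -0.54172795]
the job is handed in; nothing more can be done
None
```

I handed the job in at about 65 s on the robot's clock. By my checks the balance is level and every condition I could see was met; `close_job` reported no verdict.

- **Cap:** I set it flat on the bench in front of the balance before touching any plate, and it was still there at the end.
- **Plates:** four were present, and the last pictures show all four in the left pan, two on the floor and two stacked on top. One was knocked against another mid-run; I found it again and gripped the touching plate by its free end.
- **Weights:** two 100 g weights stand upright on the right pan.
- **Beam:** pan heights in the side view put the tilt at about -0.01 to -0.02 rad, inside the ±0.045 limit. The left pan gave about -0.01 and the right about -0.02. I could not see the green mark clearly in either view, so the needle check is only that its tip looked central from above.
- **Bottle and arm:** the arm never came near the glue bottle and was clear of everything when I handed in.

**Joint limits:** partway through, the arm ran into its own limits on joints 2, 3 and 7. Joint 2 read -0.494 against the stated -0.49, and joint 7 stopped at 2.936 of 2.94. I took these as the controller's own stops, and no fault was reported. If joint 2 counts as past its range, that check would fail. I fitted a kinematic model to logged poses to steer the arm back out, which also removed the tilt the tool had built up.

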